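# Put away the weights, eyepieces and dish after a microscopy session

### The arm

A 6-joint arm with a two-finger parallel gripper is mounted at the origin on the work surface. World frame = base frame: x ahead of the robot, y to its left, z up, the work surface at z = 0. Lengths are in mm, angles in degrees, forces in N, time in s.
With the tool pointing down it reaches from about 350 to 850 mm from the base axis. Payload 8.1 kg.
Tool frame: the origin (TCP) lies at the very end of the fingers, on their centre line; the grasp point (between the pads) lies 19 mm behind it (pinch_z is the z of the grasp point in the tool frame, in mm); z points along the fingers, y is the direction in which the jaws open and shut (so a half turn about z gives the same grasp; the last joint's range is limited). The gripper opens to 85 mm and grips with 20 to 120 N. Pads are 22 mm wide; open, the fingers measure 114 mm over their backs; the gripper's body (76 mm by 85 mm) begins 54 mm behind the grasp point. The pads swing forward as they close: fully open they stand 13 mm farther back than shut.
Start: joints at [63.174, 7.471, 85.268, -0, 87.261, -4.893], TCP at [224.091, 556.587, 231.292] pointing down, gripper open.
Joint ranges: [-169.43, 169.43], [-51.17, 129.36], [1.28, 143.12], [-76.62, 256.62], [0, 156.53], [-152.29, 152.29]. Speed limits (degrees/s): [136.94, 136.94, 159.86, 180, 180, 180].

### API

Orientations are given as [roll, pitch, yaw] about the fixed x, y, z axes, in that order (R = Rz(yaw) Ry(pitch) Rx(roll)).
In Python, from bench import * gives the robot as it stands.
- The arm moves only by the shell command python3 -m creep 'ROWS' [FORCE]. ROWS is a JSON object of lists of equal length, an entry for each row: "translation": the shift along the tool's x, y, z in mm, a list of three; "rotation": the turn, a rotation vector about the tool's x, y, z in rad, a list of three; "claw": the finger opening in mm, from 0 to 85.4. In form: {"translation": [[dx, dy, dz], ...], "rotation": [[ax, ay, az], ...], "claw": [claw, ...]}. A call has 1 to 10 rows; each row shifts and turns the commanded pose from where the row before left it, along the tool's axes as they then stand; what a row does not reach is not made up. A row lasts 1/10 s, in which the tool goes at most 50 mm and 8.59 degrees, less where a joint would pass 70% of its speed; a pose out of reach is approached as far as the arm can. A call is refused whole if a number of a shift passes 50 or a number of a turn 0.15, either way. A call with a gripper value outside its range is refused whole. The fingers move at their own pace and stop on an object; FORCE is the grip in N (left out, the last holds). Time passes only in rows, so rows that do not move let the fingers close. It gives the time, the measured TCP pose, the force and the opening at its end, in the units of the state.
- sense(): the state, without advancing time (a new reading comes with each control period).
- snapshot(name): name is "scene" or "top" or "wrist"; returns a dict with "frame" (400x640x3 uint8, red, green, blue), "intrinsics" (3x3 intrinsics, pixels), "extrinsics" (4x4, takes a point from camera to world coordinates). Camera axes: x right, y up, looking along -z (the intrinsics and any distortion apply to the point x, -y, -z); pixel columns grow to the right and rows downward; lengths in mm; the calibration is good to about 2 mm. A picture is of the moment at which its call begins. There is no depth.
- hand_in(): hands the job in, once; it reports no verdict.
The state is a dict: "time": time; "joint_pos": joint angles; "qd": joint speeds; "joint_efforts": joint torques, N m; "tool_pos": TCP position; "tcp_rot": TCP orientation; "ft_force": force on the tool from outside, world axes, zero at the start; "wrist_torque": the same for the moment, N m; "finger_gap": finger opening in mm.
Only numpy, scipy, OpenCV 4.12 (cv2) and the standard library are available. Lean on these libraries where they do the work, as an engineer would, in place of code of your own. Each camera call takes 0.05 s, during which the arm holds its last target.

### The job

The session is over: put the loose things away where each kind belongs. Stand the two steel knob weights in the weight case, the larger in the large well and the smaller in the small well; stand the two eyepieces in the eyepiece holder, one in each well, eyecups up; and lay the Petri dish flat inside the steel tray, lid up. Set each thing down rather than dropping it, and leave the beaker and the brown bottle standing where they are.

Things in the scene. Friction and masses are not known exactly. Their poses are not given: they have to be found in the camera images.
- weight_large: the larger of two loose polished steel knob weights (500 g): plain cylinder 38 mm in diameter and 52 mm high with a 24 mm knob on a neck, 72 mm high in all. Stands loose on the bench. Origin: centre of its underside, z up through the knob. Round, any yaw will do; grip the cylinder
- weight_small: the smaller of two loose polished steel knob weights (200 g): cylinder 28 mm in diameter and 39 mm high with an 18 mm knob on a neck, 56 mm high in all. Stands loose on the bench. Origin: centre of its underside, z up through the knob. Round, any yaw will do; grip the cylinder. (Two still smaller weights, 22 and 18 mm in diameter, are fixed in the case and stay there)
- eyepiece_a: microscope eyepiece, one of two alike: steel tube 30 mm in diameter up to 28 mm, then a black knurled ring 38 mm in diameter up to 48 mm (grip here), then a rubber eyecup 33 mm in diameter up to 58 mm, its height; about 0.08 kg. Stands loose on the bench, eyecup up. Origin: centre of its foot, z up through the eyecup. Round, any yaw will do
- eyepiece_b: microscope eyepiece, one of two alike: steel tube 30 mm in diameter up to 28 mm, then a black knurled ring 38 mm in diameter up to 48 mm (grip here), then a rubber eyecup 33 mm in diameter up to 58 mm, its height; about 0.08 kg. Stands loose on the bench, eyecup up. Origin: centre of its foot, z up through the eyecup. Round, any yaw will do
- petri_dish: closed Petri dish with straw-coloured agar: a flat clear disc 60 mm in diameter and 15 mm high, about 0.03 kg, rigid, to be gripped across its diameter. Lies loose on the bench, lid up. Origin: centre of its underside, z up
- weight_case: open wooden weight case with grey insert, fixed, 90 (x) by 180 mm (y), flat top 18 mm high. Along its y axis: large round well 54 mm across at x 0, y +46 mm; small well 44 mm across at x 0, y -14 mm; at y -60 mm (x -18, +20) two fixed little weights, tops 50 and 40 mm above the bench. Wells 12 mm deep, floor 6 mm above the bench. Origin: centre of its underside, z up
- eyepiece_holder: eyepiece holder, fixed: grey moulded block 80 mm (x) by 165 mm (y), flat top 18 mm high, with two equal round wells 46 mm in diameter (dark pad at the bottom) centred at x 0, y +38 mm and x 0, y -38 mm, 12 mm deep, their floor 6 mm above the bench. Origin: centre of its underside, z up
- dish_tray: shallow empty stainless-steel tray, fixed: 110 mm (x) by 180 mm (y) outside, rim 2 mm thick (a 4 mm bead on top) and 10 mm high, floor 2 mm above the bench. Origin: centre of its underside, z up
- beaker: small open glass beaker, 42 mm in diameter and 56 mm high, standing loose among the things; not part of the job. Origin: centre of its underside, z up
- bottle: small brown glass bottle with a black cap and a paper label, 42 mm in diameter and 68 mm high, standing loose among the things; not part of the job. Origin: centre of its underside, z up
Things that resemble listed ones, but are neither listed nor needed, are in the scene too. Leave any yellow look-alike of the weight_large alone.

How it is judged (in metres and radians):
At the end, for the whole second after the job is handed in: Each weight stands in its own well of the case and one eyepiece in each well of the holder, within 11 mm of the well's centre along x and y, on its floor (3 mm), upright (0.1 rad); the dish lies lid up and flat (0.1 rad) on the tray's floor (3 mm) inside the rim; all at rest (below 0.02 m/s) (x of weight_large in the frame of weight_case between -0.011 and 0.011 m and y of weight_large in the frame of weight_case between 0.035 and 0.057 m and z of weight_large in the frame of weight_case between 0.003 and 0.009 m and angle between each of weight_large, weight_small, eyepiece_a, eyepiece_b, petri_dish's own z axis and vertical below 0.1 rad and linear speed of each of weight_large, weight_small, eyepiece_a, eyepiece_b, petri_dish below 0.02 m/s and x of weight_small in the frame of weight_case between -0.011 and 0.011 m and y of weight_small in the frame of weight_case between -0.025 and -0.003 m and z of weight_small in the frame of weight_case between 0.003 and 0.009 m and z of eyepiece_a in the frame of eyepiece_holder between 0.003 and 0.009 m and z of eyepiece_b in the frame of eyepiece_holder between 0.003 and 0.009 m and ((x of eyepiece_a in the frame of eyepiece_holder between -0.011 and 0.011 m and y of eyepiece_a in the frame of eyepiece_holder between 0.027 and 0.049 m and x of eyepiece_b in the frame of eyepiece_holder between -0.011 and 0.011 m and y of eyepiece_b in the frame of eyepiece_holder between -0.049 and -0.027 m) or (x of eyepiece_b in the frame of eyepiece_holder between -0.011 and 0.011 m and y of eyepiece_b in the frame of eyepiece_holder between 0.027 and 0.049 m and x of eyepiece_a in the frame of eyepiece_holder between -0.011 and 0.011 m and y of eyepiece_a in the frame of eyepiece_holder between -0.049 and -0.027 m)) and x of petri_dish in the frame of dish_tray between -0.03 and 0.03 m and y of petri_dish in the frame of dish_tray between -0.065 and 0.065 m and z of petri_dish in the frame of dish_tray between -0.001 and 0.005 m); the robot touches nothing.
It fails at once if one of the five things is dropped (falls freely, untouched by the fingers, at more than 0.6 m/s: about 18 mm of fall) ((linear speed of weight_large above 0.6 m/s and contact force between the fingers and weight_large below 0.02 N) or (linear speed of weight_small above 0.6 m/s and contact force between the fingers and weight_small below 0.02 N) or (linear speed of eyepiece_a above 0.6 m/s and contact force between the fingers and eyepiece_a below 0.02 N) or (linear speed of eyepiece_b above 0.6 m/s and contact force between the fingers and eyepiece_b below 0.02 N) or (linear speed of petri_dish above 0.6 m/s and contact force between the fingers and petri_dish below 0.02 N)).
It fails at once if the beaker is tipped over or shifted by more than 30 mm (angle between beaker's own z axis and vertical above 0.5 rad or distance of beaker from where it was at the start of the episode above 0.03 m).
It fails at once if the bottle is tipped over or shifted by more than 30 mm (angle between bottle's own z axis and vertical above 0.5 rad or distance of bottle from where it was at the start of the episode above 0.03 m).
It also fails if it takes over 128 s, if anything falls off the work surface, if the arm or the gripper's body presses on something with over 40 N, if the wrist force passes 120 N, or if a joint passes its speed limit or range.

## Working session

There is one attempt and no reset: what is moved stays moved. The work goes in short steps, Python scripts to look and compute and a shell command to move; the robot and the scene stay as the last step left them, time stands still between calls to the robot, and variables do not carry over. Pictures are saved under pics/ and viewed, and the job is handed in when it is done.

```bash
mkdir -p pics; ls; python3 - <<'E'
from bench import *
import cv2
print(sense())
for n in ["scene","top","wrist"]:
    s=snapshot(n); cv2.imwrite(f"pics/{n}0.png",s["frame"][:,:,::-1]); print(n,s["intrinsics"].round(2).tolist(),s["extrinsics"].round(4).tolist())
E
```

```text
pics
{'time': 0.0, 'joint_pos': array([ 6.31745015e+01,  7.51532466e+00,  8.53290228e+01,  1.02930714e-03,
        8.72613779e+01, -4.89355498e+00]), 'qd': array([-0.05004227, -0.01650946, -0.0870612 , -0.04658279, -0.02905524,
        0.03987174]), 'joint_efforts': array([-1.82166226e-03, -5.69415450e+01, -5.00544298e+01, -4.16120429e-04,
        1.52724527e-02,  2.69598637e-07]), 'tool_pos': array([223.83392152, 556.09716696, 230.24463016]), 'tcp_rot': array([-1.79894748e+02, -1.00431751e-02,  1.58067997e+02]), 'ft_force': array([-0.07699537,  0.35803246,  0.26748327]), 'wrist_torque': array([-0.00173331, -0.0601184 , -0.02541973]), 'finger_gap': 85.37945894207276}
scene [[501.22, 0.0, 316.32], [0.0, 501.22, 198.67], [0.0, 0.0, 1.0]] [[0.7155, -0.4465, 0.5374, 1172.1388], [0.6986, 0.4639, -0.5447, -673.0091], [-0.0061, 0.7652, 0.6438, 792.7823], [0.0, 0.0, 0.0, 1.0]]
top [[440.07, 0.0, 319.67], [0.0, 440.07, 204.28], [0.0, 0.0, 1.0]] [[0.0803, 0.9744, -0.2098, 273.5944], [-0.9968, 0.0788, -0.0155, -37.6705], [0.0014, 0.2103, 0.9776, 1155.2619], [0.0, 0.0, 0.0, 1.0]]
wrist [[336.08, 0.0, 320.25], [0.0, 336.08, 202.75], [0.0, 0.0, 1.0]] [[0.3739, -0.8811, -0.2897, 148.8562], [0.9275, 0.3544, 0.1191, 586.0592], [-0.0023, -0.3132, 0.9497, 372.1678], [0.0, 0.0, 0.0, 1.0]]
```

View pics/scene0.png

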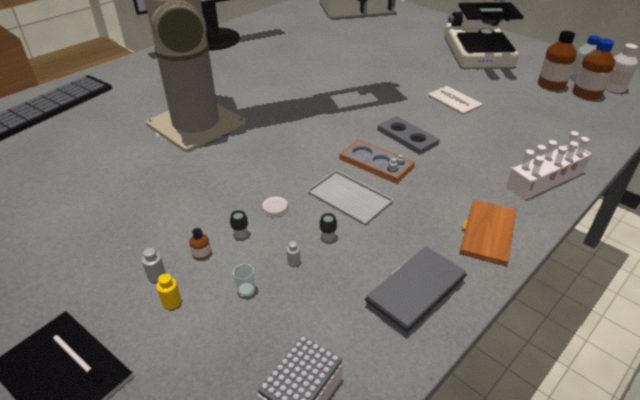

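View pics/top0.png

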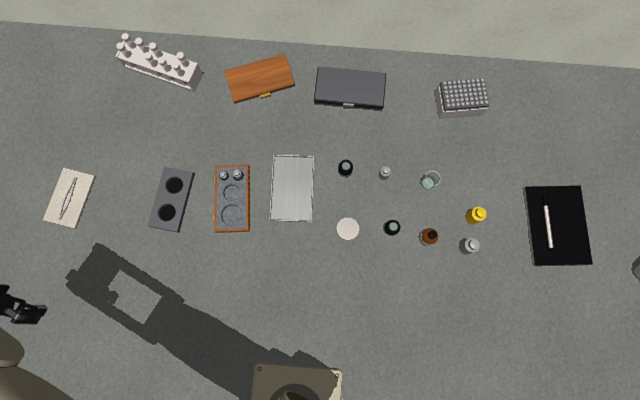

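View pics/wrist0.png

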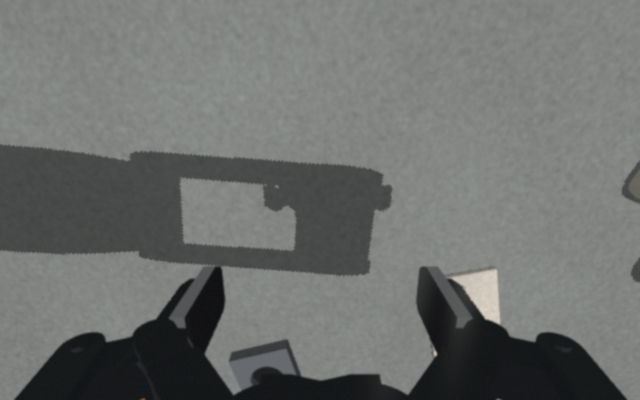

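```bash
cat > h.py <<'E'
import numpy as np, cv2
def ray(s,u,v):
    K=s["intrinsics"];E=s["extrinsics"]
    d=np.array([(u-K[0,2])/K[0,0],-(v-K[1,2])/K[1,1],-1.]); return E[:3,3],E[:3,:3]@d
def onz(s,u,v,z):
    o,d=ray(s,u,v); return o+d*(z-o[2])/d[2]
def proj(s,p):
    E=s["extrinsics"];q=E[:3,:3].T@(np.array(p,float)-E[:3,3]);K=s["intrinsics"]
    return K[0,0]*q[0]/-q[2]+K[0,2], K[1,1]*-q[1]/-q[2]+K[1,2]
def tri(s1,p1,s2,p2):
    o1,d1=ray(s1,*p1);o2,d2=ray(s2,*p2)
    t=np.linalg.lstsq(np.c_[d1,-d2],o2-o1,rcond=None)[0]
    a=o1+d1*t[0];b=o2+d2*t[1]; return (a+b)/2,np.linalg.norm(a-b)
def crop(s,name,x0,y0,w,h,k):
    f=s["frame"][y0:y0+h,x0:x0+w,::-1]; cv2.imwrite(name,cv2.resize(f,None,fx=k,fy=k,interpolation=cv2.INTER_CUBIC))
E
python3 - <<'E'
from bench import *
from h import *
t=snapshot("top"); s=snapshot("scene")
crop(t,"pics/tc1.png",140,145,190,100,4)
crop(t,"pics/tc2.png",330,150,160,110,5)
crop(s,"pics/sc1.png",130,190,220,130,3.6)
crop(s,"pics/sc2.png",260,100,190,130,4)
E
```

```text
(no output)
```

View pics/tc1.png

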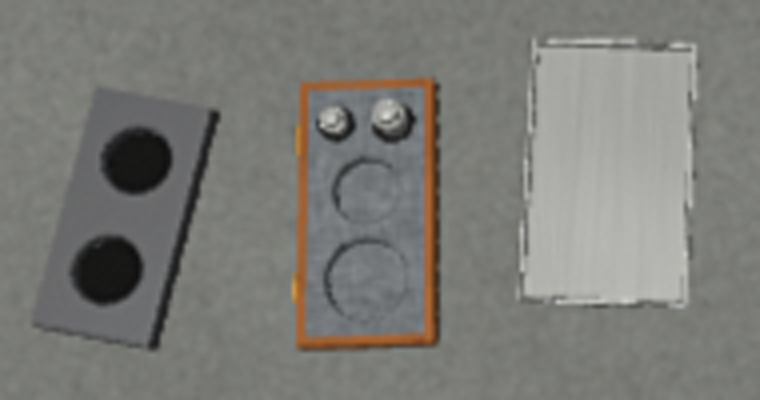

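View pics/tc2.png

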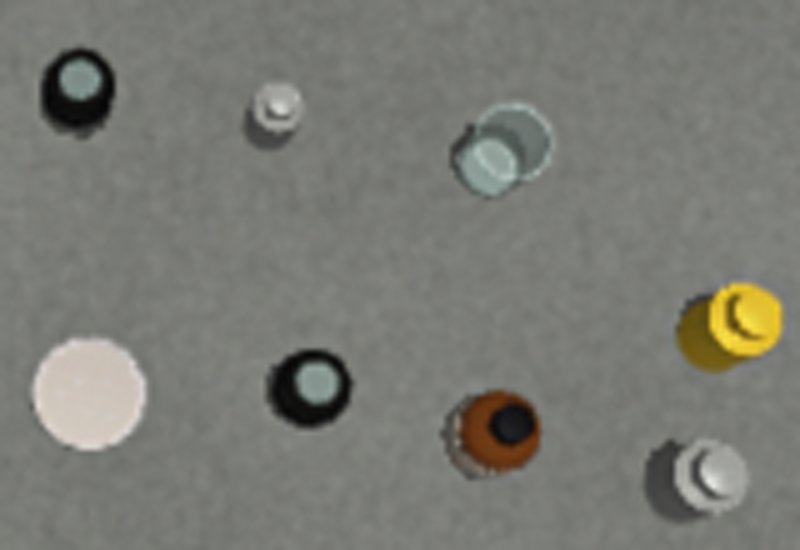

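View pics/sc1.png

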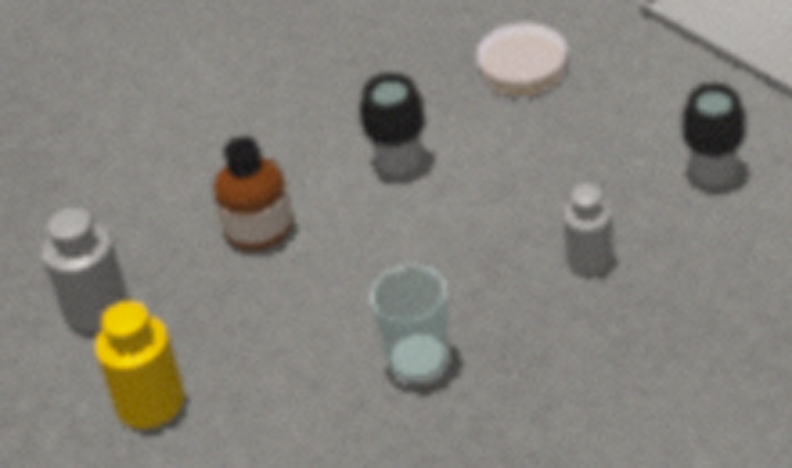

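View pics/sc2.png

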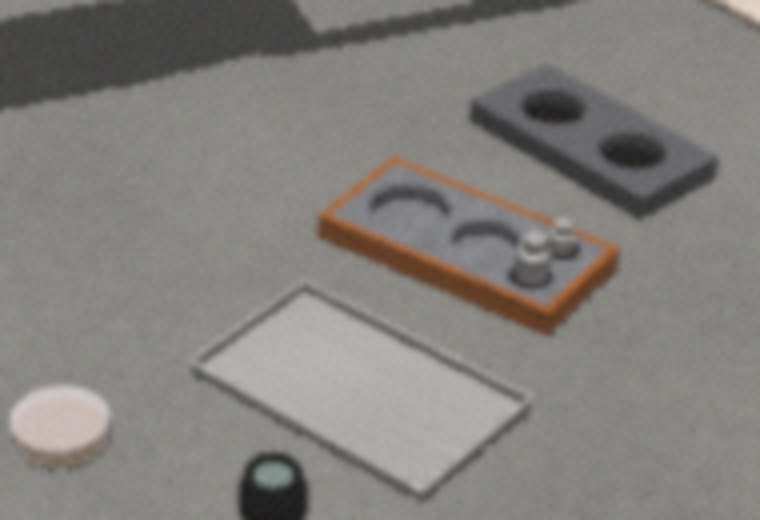

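```bash
cat > m.py <<'E'
from bench import *
from h import *
t=snapshot("top"); s=snapshot("scene")
c=lambda x0,y0,k,u,v:(x0+(u+.5)/k-.5,y0+(v+.5)/k-.5)
T2=lambda u,v:c(330,150,5,u,v); T1=lambda u,v:c(140,145,4,u,v); S1=lambda u,v:c(130,190,3.6,u,v); S2=lambda u,v:c(260,100,4,u,v)
for n,a,b,z in [("eyeA lens",T2(80,78),S1(715,103),57),("eyeB lens",T2(318,383),S1(389,93),57),("small knob top",T2(280,106),S1(586,194),56),("large knob top",T2(719,472),S1(72,220),72),("petri top",T2(90,394),S1(522,52),15),("bottle cap",T2(514,424),S1(243,148),68),("yellow",T2(752,313),S1(128,318),72),("beaker rim",T2(514,141),S1(410,294),56),
 ("holder w1",T1(136,160),S2(633,150),18),("holder w2",T1(107,270),S2(553,106),18),
 ("case large",T1(366,280),S2(410,203),18),("case small",T1(367,190),S2(488,238),18),("fix1",T1(335,117),S2(564,223),40),("fix2",T1(392,112),S2(536,238),50)]:
    p,e=tri(t,a,s,b); print(n,"top@z",onz(t,*a,z).round(1),"scene@z",onz(s,*b,z).round(1),"tri",p.round(1),round(e,1))
for n,cs,z in [("holder corners top",[T1(98,88),T1(215,111),T1(153,346),T1(34,323)],18),("case",[T1(302,84),T1(433,81),T1(435,343),T1(299,346)],18),("tray",[T1(535,42),T1(695,44),T1(687,305),T1(520,301)],10)]:
    P=np.array([onz(t,*q,z) for q in cs]);print(n,P.round(1)[:,:2].tolist(),"ctr",P.mean(0).round(1),"sides",[np.linalg.norm(P[i]-P[(i+1)%4]).round(1) for i in range(4)],"ang",[np.degrees(np.arctan2(*(P[i]-P[(i+1)%4])[1::-1])).round(1) for i in range(4)])
E
python3 m.py
```

```text
eyeA lens top@z [618.4 -79.2  57. ] scene@z [623.  -79.8  57. ] tri [620.1 -78.4  53.9] 2.3
eyeB lens top@z [ 467.8 -210.    57. ] scene@z [ 473.6 -211.2   57. ] tri [ 469.1 -209.6   53. ] 2.3
small knob top top@z [ 612.  -183.9   56. ] scene@z [ 622.1 -186.8   56. ] tri [ 615.5 -183.4   48.5] 3.7
large knob top top@z [ 436.6 -407.2   72. ] scene@z [ 443.7 -409.    72. ] tri [ 437.9 -408.    67. ] 2.1
petri top top@z [459.7 -97.7  15. ] scene@z [465.4 -98.1  15. ] tri [461.3 -96.7  11.4] 3.0
bottle cap top@z [ 453.  -306.6   68. ] scene@z [ 460.3 -307.2   68. ] tri [ 454.7 -306.2   63.4] 3.4
yellow top@z [ 518.2 -423.2   72. ] scene@z [ 527.5 -426.8   72. ] tri [ 520.3 -425.    64.7] 1.8
beaker rim top@z [ 602.9 -305.6   56. ] scene@z [ 608.6 -305.5   56. ] tri [ 604.9 -305.1   52.5] 3.3
holder w1 top@z [539.7 373.   18. ] scene@z [543.3 371.9  18. ] tri [540.9 374.6  15.3] 1.6
holder w2 top@z [464.1 380.8  18. ] scene@z [467.6 379.6  18. ] tri [465.  382.4  15.3] 1.4
case large top@z [471.1 210.2  18. ] scene@z [472.9 214.   18. ] tri [472.4 211.6  18.3] 3.8
case small top@z [531.7 
[... 317 characters left out ...]
, 422.9]] ctr [501.6 374.3  18. ] sides [np.float64(81.3), np.float64(162.2), np.float64(80.2), np.float64(162.9)] ang [np.float64(83.2), np.float64(-6.3), np.float64(-96.3), np.float64(174.0)]
case [[601.1, 269.6], [610.3, 181.9], [433.2, 160.2], [424.1, 248.3]] ctr [517.2 215.   18. ] sides [np.float64(88.1), np.float64(178.4), np.float64(88.6), np.float64(178.3)] ang [np.float64(96.0), np.float64(7.0), np.float64(-84.1), np.float64(-173.2)]
tray [[645.9, 117.3], [653.2, 8.5], [472.9, -1.3], [466.7, 108.9]] ctr [559.7  58.3  10. ] sides [np.float64(109.1), np.float64(180.6), np.float64(110.3), np.float64(179.4)] ang [np.float64(93.9), np.float64(3.1), np.float64(-86.8), np.float64(-177.3)]
```

Candidates (top view): the large weight is the steel (472,245), with the yellow look-alike at (478,213). The small weight is (385,172), with the fixed ones in the case at (223,175) and (238,173). The eyepieces are (346,168) and (392,227), with the black-capped bottle at (430,236) as the thing to confuse them with. The dish is (348,229). The crops agree with these choices.

I'll turn to yaw 180 and move over the case and holder for a closer wrist view.

```bash
python3 -m creep '{"translation":[[0,0,0],[0,0,0],[0,0,0],[-31,-39,0],[-31,-39,0],[-31,-39,0],[-31,-39,0],[-31,-39,0],[-31,-39,0],[-30,-42,0]],"rotation":[[0,0,-0.128],[0,0,-0.128],[0,0,-0.128],[0,0,0],[0,0,0],[0,0,0],[0,0,0],[0,0,0],[0,0,0],[0,0,0]],"claw":[80,80,80,80,80,80,80,80,80,80]}' 40
python3 - <<'E'
from bench import *
from h import *
s=snapshot("wrist"); x=sense();print(x["tool_pos"],x["tcp_rot"],x["time"],x["finger_gap"]);print(s["extrinsics"].round(3).tolist())
cv2.imwrite("pics/w1.png",s["frame"][:,:,::-1])
for n,p in dict(hw1=(539.7,373,18),hw2=(464.1,380.8,18),cl=(471.1,210.2,18),cs=(531.7,217,18)).items(): print(n,np.round(proj(s,p),1))
E
```

```text
time: 1.35
tool_pos: [440.5, 280.5, 231.6]
tcp_rot: [180.0, 0.0, -179.9]
ft_force: [0.6, 0.3, 0.2]
finger_gap: 79.7
[444.58184558 274.36143681 231.46624032] [-1.79791419e+02  1.65370700e-01  1.79819105e+02] 1.4 79.87211197975414
[[-0.001, -0.949, -0.314, 359.485], [1.0, -0.001, -0.0, 279.981], [-0.0, -0.314, 0.949, 373.315], [0.0, 0.0, 0.0, 1.0]]
hw1 [399.5 253.7]
hw2 [411.7 191.8]
cl [257.2 197.7]
cs [266.1 247.4]
```

View pics/w1.png

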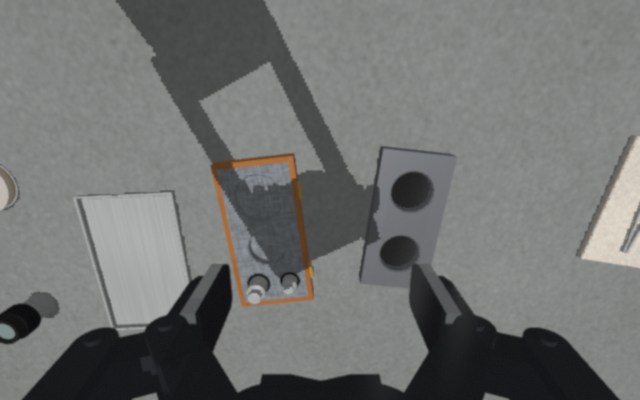

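```bash
python3 - <<'E'
from bench import *
from h import *
for i in range(2):
    s=snapshot("wrist"); x=sense();print(x["tool_pos"],x["time"],s["extrinsics"][:3,3].round(1))
crop(s,"pics/w1c.png",200,140,270,175,2.9)
f=s["frame"].astype(int); m=(f.max(2)<45).astype(np.uint8)
n,l,st,c=cv2.connectedComponentsWithStats(m)
for i in range(1,n):
    if st[i,4]>200: print(st[i],c[i].round(1),onz(s,*c[i],10).round(1))
hsv=cv2.cvtColor(s["frame"],cv2.COLOR_RGB2HSV); o=cv2.inRange(hsv,(5,130,40),(20,255,255));o[:, :190]=0;o[:,340:]=0
cs=cv2.findContours(o,cv2.RETR_EXTERNAL,cv2.CHAIN_APPROX_NONE)[0]
q=max(cs,key=cv2.contourArea); q=cv2.approxPolyDP(cv2.convexHull(q),5,True)[:,0]
for p in q: print(p,onz(s,*p,18).round(1))
E
```

```text
[442.67121515 277.31902225 231.39544699] 1.45 [363.2 274.8 373.1]
[441.14439737 279.62099412 231.38301669] 1.5 [361.5 277.6 373.1]
[396 171  31  34 776] [410.6 187. ] [463.8 377.4  10. ]
[385 235  25  28 500] [396.6 248.2] [539.3 366.7  10. ]
[   23   265   595   135 30014] [318.8 362.5] [709.1 272.9  10. ]
[  0 304  45  39 981] [ 23.6 320.2] [ 639.6 -107.6   10. ]
[295 152] [422.4 249.7  18. ]
[316 296] [599.6 270.3  18. ]
[246 304] [610.7 183.5  18. ]
[215 164] [434.9 163.5  18. ]
```

View pics/w1c.png

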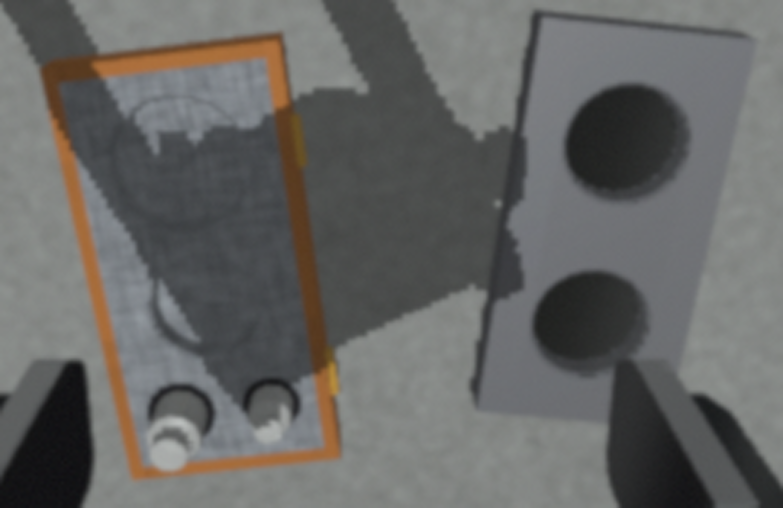

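```bash
python3 -m creep '{"translation":[[-3,-48,0],[-3,-48,0],[-3,-48,0],[-3,-48,0],[-3,-48,0],[-3,-48,0],[-3,-48,0],[-3,-48,0],[0,-30,0],[0,0,0]],"rotation":[[0,0,0],[0,0,0],[0,0,0],[0,0,0],[0,0,0],[0,0,0],[0,0,0],[0,0,0],[0,0,0],[0,0,0]],"claw":[80,80,80,80,80,80,80,80,80,80]}' 40
python3 - <<'E'
from bench import *
from h import *
s=snapshot("wrist");s=snapshot("wrist"); x=sense();print(x["tool_pos"],x["tcp_rot"],x["time"]);print(s["extrinsics"][:3,3].round(1))
cv2.imwrite("pics/w2.png",s["frame"][:,:,::-1])
for n,p in dict(eA=(618.4,-79.2,57),eB=(467.8,-210,57),sm=(612,-184,56),lg=(436.6,-407,72),pe=(459.7,-97.7,15)).items(): print(n,np.round(proj(s,p),1))
E
```

```text
time: 2.5
tool_pos: [464.0, -134.0, 231.2]
tcp_rot: [-180.0, -0.0, 179.9]
ft_force: [-0.0, 0.6, 0.5]
finger_gap: 79.8
[ 464.11185492 -131.13710912  231.21279702] [ 1.79955906e+02 -7.90459143e-03 -1.79964065e+02] 2.6
[ 383.1 -132.6  373. ]
eA [368.5 314.7]
eB [240.7 183.8]
sm [274.1 309.3]
lg [ 15.7 154.9]
pe [352.5 166.4]
```

View pics/w2.png

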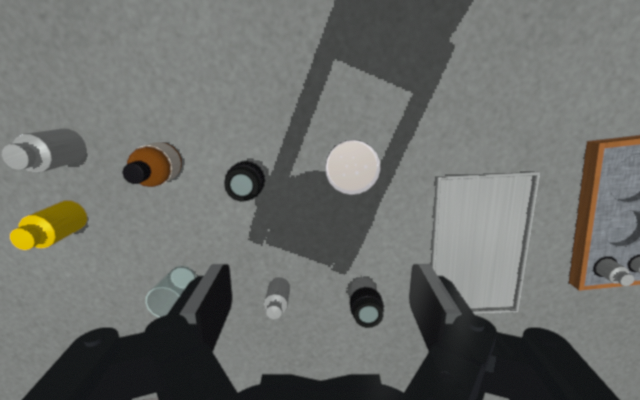

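The wrist view puts eyepiece B at (241,184), eyepiece A at (369,314), the small weight at (275,311), the large weight at (14,154) and the dish at (353,167). All are within about 2 px of where the top-view positions predict. I'll pick eyepiece B first.

```bash
python3 -m creep '{"translation":[[-2,-38,10],[-2,-38,10],[0,0,40],[0,0,40],[0,0,40],[0,0,30],[0,0,24],[0,0,14],[0,0,6],[0,0,0]],"rotation":[[0,0,0],[0,0,0],[0,0,0],[0,0,0],[0,0,0],[0,0,0],[0,0,0],[0,0,0],[0,0,0],[0,0,0]],"claw":[80,80,80,80,80,80,80,80,80,80]}' 40
python3 - <<'E'
from bench import *
from h import *
s=snapshot("wrist"); x=sense();print(x["tool_pos"],x["ft_force"])
cv2.imwrite("pics/w3.png",s["frame"][:,:,::-1])
E
```

```text
time: 3.6
tool_pos: [468.3, -206.9, 17.2]
tcp_rot: [180.0, -0.0, -179.9]
ft_force: [-0.4, -0.9, 0.4]
finger_gap: 80.0
[ 468.87214865 -207.52840851   18.13417776] [-0.07290257 -0.16671125  0.11358825]
```

View pics/w3.png

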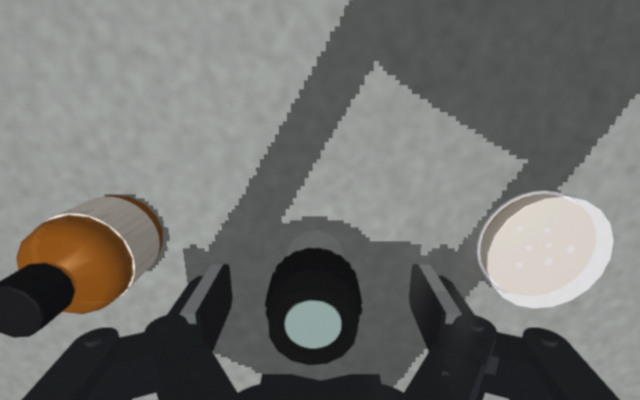

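```bash
python3 -m creep '{"translation":[[0,-2,0],[0,0,0],[0,0,0],[0,0,0],[0,0,0],[0,0,0],[0,0,0],[0,0,0]],"rotation":[[0,0,0],[0,0,0],[0,0,0],[0,0,0],[0,0,0],[0,0,0],[0,0,0],[0,0,0]],"claw":[50,35,30,30,30,30,30,30]}' 40
python3 - <<'E'
from bench import *
from h import *
s=snapshot("wrist"); x=sense();print(x["tool_pos"],x["ft_force"],x["finger_gap"])
cv2.imwrite("pics/w4.png",s["frame"][:,:,::-1])
p=x["tool_pos"];print(proj(s,(p[0],p[1],57)),proj(s,(p[0],p[1],36)))
E
```

```text
time: 4.45
tool_pos: [468.8, -210.4, 18.5]
tcp_rot: [-179.9, 0.1, -179.9]
ft_force: [-1.0, 0.0, 6.1]
finger_gap: 36.7
[ 468.83273257 -210.35844216   18.44760103] [-1.21870996  0.69849924  6.40076795] 37.023522549394755
(np.float64(321.3668865578956), np.float64(324.19883657506216)) (np.float64(321.2838662752273), np.float64(291.8255841562759))
```

View pics/w4.png

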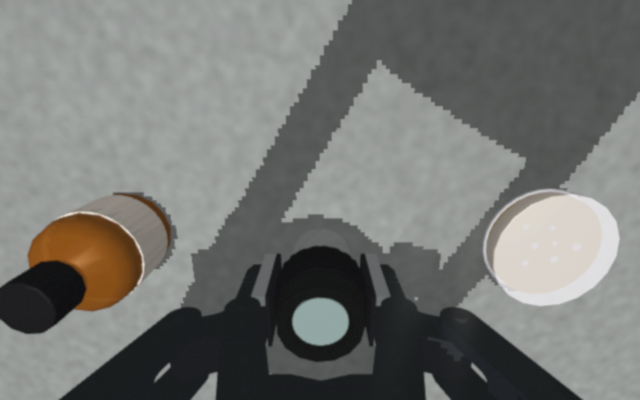

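```bash
python3 -m creep '{"translation":[[0,0,-20],[0,0,-45],[0,25,-10],[0,45,0],[0,45,0],[0,45,0],[0,45,0],[0,45,0],[0,45,0],[0,45,0]],"rotation":[[0,0,0],[0,0,0],[0,0,0],[0,0,0],[0,0,0],[0,0,0],[0,0,0],[0,0,0],[0,0,0],[0,0,0]],"claw":[30,30,30,30,30,30,30,30,30,30]}' 40
python3 -m creep '{"translation":[[1,45,0],[1,45,0],[1,45,0],[1,45,0],[0,40,0],[0,25,0],[0,6,0],[0,0,0],[0,0,0]],"rotation":[[0,0,0],[0,0,0],[0,0,0],[0,0,0],[0,0,0],[0,0,0],[0,0,0],[0,0,0],[0,0,0]],"claw":[30,30,30,30,30,30,30,30,30]}' 40
python3 - <<'E'
from bench import *
from h import *
s=snapshot("wrist"); x=sense();print(x["tool_pos"],x["ft_force"],x["finger_gap"])
cv2.imwrite("pics/w5.png",s["frame"][:,:,::-1])
print(proj(s,(464,379.6,18)),proj(s,(539.6,371.5,18)))
E
```

```text
time: 5.5
tool_pos: [467.3, 131.9, 92.5]
tcp_rot: [180.0, 0.0, -179.9]
ft_force: [-0.1, -0.3, -0.3]
finger_gap: 37.0
time: 6.4
tool_pos: [463.3, 380.1, 91.9]
tcp_rot: [-179.9, -0.0, -180.0]
ft_force: [0.0, -0.9, -1.6]
finger_gap: 36.7
[463.45849034 379.8425253   92.05178588] [ 0.49699661  0.91850003 -0.98812353] 36.83530743607655
(np.float64(320.40369505393573), np.float64(217.33834046865428)) (np.float64(309.6395291701076), np.float64(310.94109053061055))
```

View pics/w5.png

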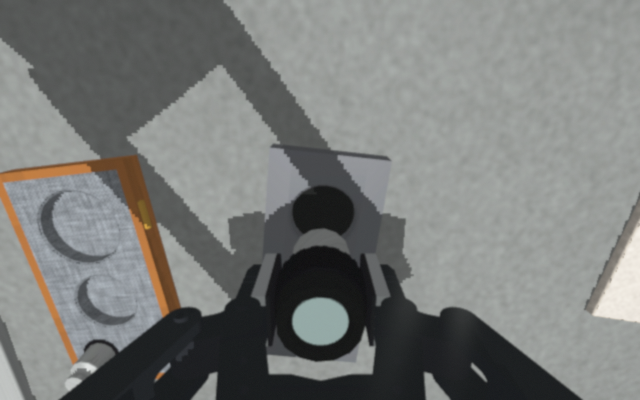

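```bash
python3 -m creep '{"translation":[[0,2,0],[0,0,20],[0,0,20],[0,0,12],[0,0,6],[0,0,4],[0,0,3],[0,0,1],[0,0,0]],"rotation":[[0,0,0],[0,0,0],[0,0,0],[0,0,0],[0,0,0],[0,0,0],[0,0,0],[0,0,0],[0,0,0]],"claw":[30,30,30,30,30,30,30,30,30]}' 40
python3 - <<'E'
from bench import *
from h import *
s=snapshot("wrist"); x=sense();print(x["tool_pos"],x["ft_force"],x["finger_gap"])
cv2.imwrite("pics/w6.png",s["frame"][:,:,::-1])
E
```

```text
time: 7.35
tool_pos: [463.7, 383.4, 26.8]
tcp_rot: [180.0, 0.0, -179.9]
ft_force: [-0.0, 0.2, -0.8]
finger_gap: 36.7
[463.70915441 383.465125    26.86890253] [-0.0772996   0.52225726 -0.67979812] 36.86794885916004
```

View pics/w6.png

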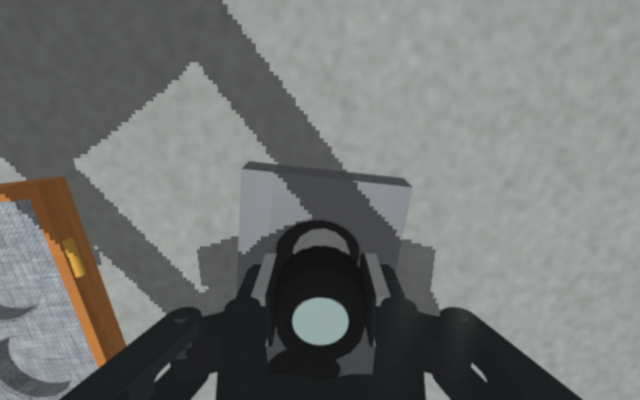

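```bash
python3 -m creep '{"translation":[[0,0,1.5],[0,0,1],[0,0,0]],"rotation":[[0,0,0],[0,0,0],[0,0,0]],"claw":[30,30,30]}' 40; python3 -m creep '{"translation":[[0,0,0],[0,0,0],[0,0,0],[0,0,0],[0,0,-10],[0,0,-30],[0,0,-45]],"rotation":[[0,0,0],[0,0,0],[0,0,0],[0,0,0],[0,0,0],[0,0,0],[0,0,0]],"claw":[42,50,60,70,70,70,70]}' 40
python3 - <<'E'
from bench import *
from h import *
s=snapshot("wrist"); x=sense();print(x["tool_pos"],x["ft_force"],x["finger_gap"])
cv2.imwrite("pics/w7.png",s["frame"][:,:,::-1])
E
```

```text
time: 7.7
tool_pos: [463.7, 383.5, 24.5]
tcp_rot: [180.0, 0.0, -179.9]
ft_force: [-0.4, -0.9, 3.4]
finger_gap: 37.2
time: 8.4
tool_pos: [461.3, 381.7, 107.1]
tcp_rot: [-179.8, -0.3, -179.9]
ft_force: [0.6, 0.4, 0.2]
finger_gap: 70.3
[466.15305933 385.21777314 118.40049917] [3.44186449 3.12515115 7.27940427] 70.37536670651106
```

View pics/w7.png

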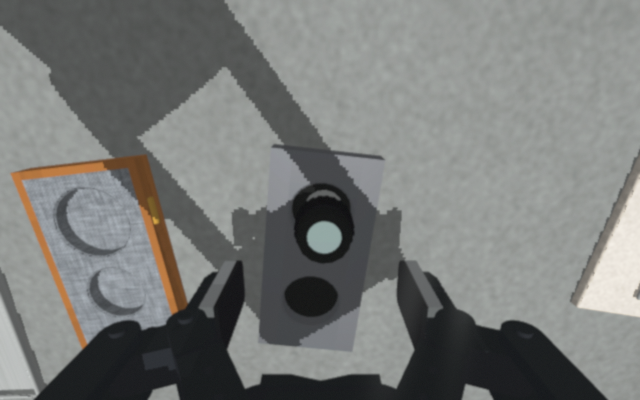

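```bash
python3 -m creep '{"translation":[[-8,-20,-8],[-15,-47,-8],[-15,-47,0],[-15,-47,0],[-15,-47,0],[-15,-47,0],[-15,-47,0],[-15,-47,0],[-15,-47,0],[-15,-47,0]],"rotation":[[0,0,0],[0,0,0],[0,0,0],[0,0,0],[0,0,0],[0,0,0],[0,0,0],[0,0,0],[0,0,0],[0,0,0]],"claw":[80,80,80,80,80,80,80,80,80,80]}' 40
python3 -m creep '{"translation":[[-8,-15,0],[-3,-4,0],[0,0,0],[0,0,0]],"rotation":[[0,0,0],[0,0,0],[0,0,0],[0,0,0]],"claw":[80,80,80,80]}' 40
python3 - <<'E'
from bench import *
from h import *
s=snapshot("wrist"); x=sense();print(x["tool_pos"],x["ft_force"],x["finger_gap"])
cv2.imwrite("pics/w8.png",s["frame"][:,:,::-1])
print(proj(s,(618.4,-79.2,57)))
E
```

```text
time: 9.45
tool_pos: [607.6, -61.8, 125.9]
tcp_rot: [-180.0, 0.1, -179.9]
ft_force: [0.6, 0.3, -0.5]
finger_gap: 80.0
time: 9.85
tool_pos: [617.6, -76.8, 124.8]
tcp_rot: [180.0, -0.0, -179.8]
ft_force: [-0.5, 0.4, -0.3]
finger_gap: 79.9
[617.58671555 -76.69101962 124.76553095] [0.01507845 0.80348541 0.33154689] 79.92549010248305
(np.float64(317.4067935106908), np.float64(220.69327338031678))
```

View pics/w8.png

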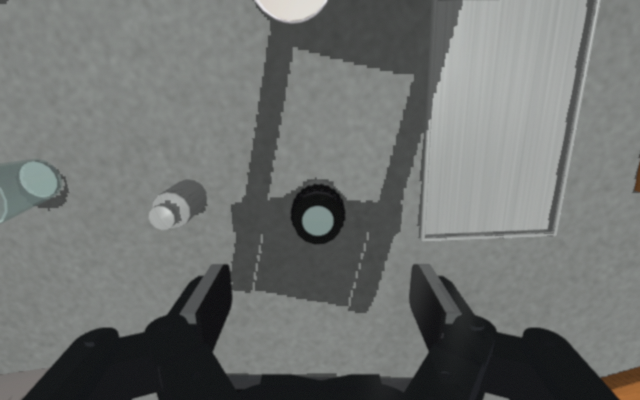

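```bash
python3 -m creep '{"translation":[[-1,-2,20],[0,0,40],[0,0,30],[0,0,12],[0,0,5],[0,0,0],[0,0,0],[0,0,0],[0,0,0],[0,0,0]],"rotation":[[0,0,0],[0,0,0],[0,0,0],[0,0,0],[0,0,0],[0,0,0],[0,0,0],[0,0,0],[0,0,0],[0,0,0]],"claw":[80,80,80,80,80,60,40,30,30,30]}' 40
python3 - <<'E'
from bench import *
from h import *
s=snapshot("wrist");s=snapshot("wrist"); x=sense();print(x["tool_pos"],x["ft_force"],x["finger_gap"])
cv2.imwrite("pics/w9.png",s["frame"][:,:,::-1])
E
```

```text
time: 10.9
tool_pos: [620.6, -80.9, 20.1]
tcp_rot: [-180.0, 0.2, -179.9]
ft_force: [-0.6, 0.9, 6.8]
finger_gap: 36.6
[620.57285108 -80.92713418  20.09964727] [-0.89498794  1.96452772  7.00226093] 36.71484840538361
```

View pics/w9.png

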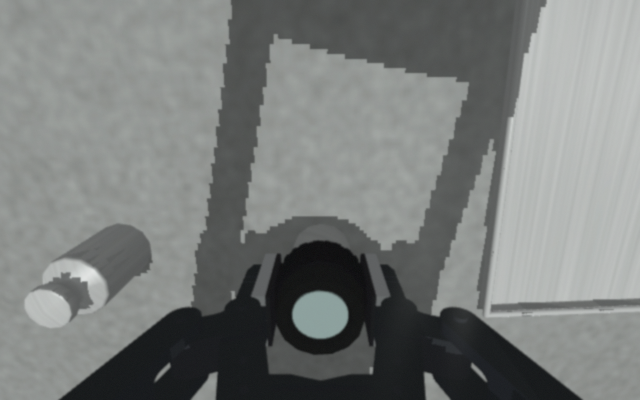

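```bash
python3 -m creep '{"translation":[[0,0,-20],[0,0,-45],[4,30,-15],[8,46,0],[8,46,0],[8,46,0],[8,46,0],[8,46,0],[8,46,0],[8,46,0]],"rotation":[[0,0,0],[0,0,0],[0,0,0],[0,0,0],[0,0,0],[0,0,0],[0,0,0],[0,0,0],[0,0,0],[0,0,0]],"claw":[30,30,30,30,30,30,30,30,30,30]}' 40
python3 -m creep '{"translation":[[8,46,0],[8,40,0],[3,12,0],[0,4,0],[0,0,0],[0,0,0]],"rotation":[[0,0,0],[0,0,0],[0,0,0],[0,0,0],[0,0,0],[0,0,0]],"claw":[30,30,30,30,30,30]}' 40
python3 - <<'E'
from bench import *
from h import *
s=snapshot("wrist"); x=sense();print(x["tool_pos"],x["ft_force"],x["finger_gap"])
cv2.imwrite("pics/w10.png",s["frame"][:,:,::-1])
print(proj(s,(539.6,373.5,18)))
E
```

```text
time: 12.0
tool_pos: [558.2, 273.1, 98.5]
tcp_rot: [180.0, 0.1, -179.9]
ft_force: [0.8, -0.3, -0.6]
finger_gap: 36.5
time: 12.6
tool_pos: [540.0, 371.7, 97.8]
tcp_rot: [-180.0, -0.0, 180.0]
ft_force: [-0.6, 0.1, -0.5]
finger_gap: 37.2
[540.03288375 371.68622537  97.81657099] [-0.74421457  0.40495819 -0.8364051 ] 36.66947827895335
(np.float64(323.51557927662657), np.float64(212.87680594471482))
```

View pics/w10.png

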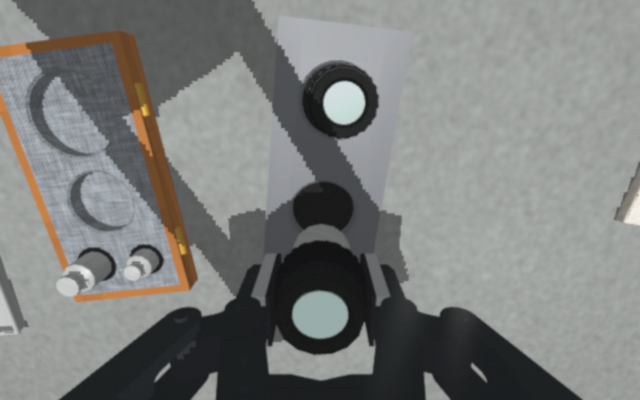

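```bash
python3 -m creep '{"translation":[[0,1.5,10],[0,0,25],[0,0,20],[0,0,8],[0,0,4],[0,0,2.5],[0,0,1],[0,0,1],[0,0,0]],"rotation":[[0,0,0],[0,0,0],[0,0,0],[0,0,0],[0,0,0],[0,0,0],[0,0,0],[0,0,0],[0,0,0]],"claw":[30,30,30,30,30,30,30,30,30]}' 40
python3 - <<'E'
from bench import *
from h import *
s=snapshot("wrist"); x=sense();print(x["tool_pos"],x["ft_force"],x["finger_gap"])
cv2.imwrite("pics/w11.png",s["frame"][:,:,::-1])
E
```

```text
time: 13.55
tool_pos: [539.8, 375.0, 27.0]
tcp_rot: [180.0, 0.1, -179.9]
ft_force: [0.1, -1.0, -1.1]
finger_gap: 36.8
[539.7373711  375.06111234  26.96801021] [ 0.41279133 -0.00628852 -0.82478381] 37.037295601978684
```

View pics/w11.png

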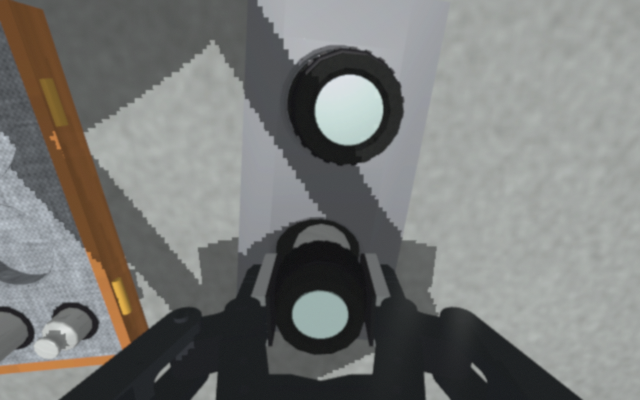

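```bash
python3 -m creep '{"translation":[[0,0,1],[0,0,1],[0,0,0]],"rotation":[[0,0,0],[0,0,0],[0,0,0]],"claw":[30,30,30]}' 40; python3 -m creep '{"translation":[[0,0,0],[0,0,0],[0,0,0],[0,0,0],[0,0,-10],[0,0,-30],[0,0,-45],[0,0,0],[0,0,0]],"rotation":[[0,0,0],[0,0,0],[0,0,0],[0,0,0],[0,0,0],[0,0,0],[0,0,0],[0,0,0],[0,0,0]],"claw":[42,50,60,70,70,70,70,70,70]}' 40
python3 - <<'E'
from bench import *
from h import *
s=snapshot("wrist"); x=sense();print(x["tool_pos"],x["ft_force"],x["finger_gap"])
cv2.imwrite("pics/w12.png",s["frame"][:,:,::-1])
E
```

```text
time: 13.9
tool_pos: [540.1, 375.2, 26.1]
tcp_rot: [180.0, 0.1, -179.9]
ft_force: [-3.4, -2.4, 8.3]
finger_gap: 36.7
time: 14.8
tool_pos: [540.9, 375.7, 112.5]
tcp_rot: [179.9, 0.2, -179.9]
ft_force: [0.1, -0.2, -0.2]
finger_gap: 70.0
[539.7646059  375.01353273 110.29480896] [-1.1640632   0.42409272  0.16612636] 69.6485945800185
```

View pics/w12.png

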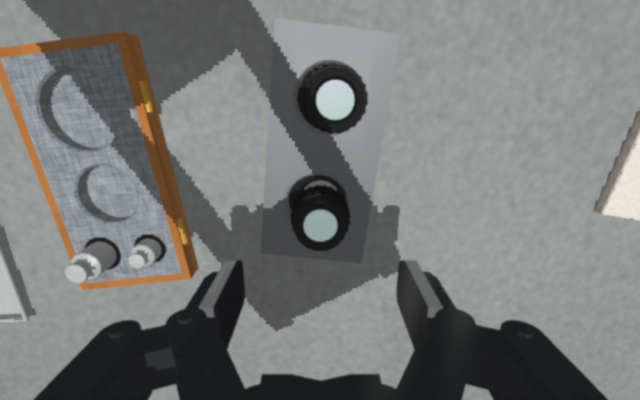

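```bash
python3 -m creep '{"translation":[[-6,-25,-12],[-6,-47,0],[-6,-47,0],[-6,-47,0],[-6,-47,0],[-6,-47,0],[-6,-47,0],[-6,-47,0],[-6,-47,0],[-6,-47,0]],"rotation":[[0,0,0],[0,0,0],[0,0,0],[0,0,0],[0,0,0],[0,0,0],[0,0,0],[0,0,0],[0,0,0],[0,0,0]],"claw":[75,75,75,75,75,75,75,75,75,75]}' 40
python3 -m creep '{"translation":[[-6,-47,0],[-6,-40,0],[0,-20,0],[0,-4,0],[0,0,0],[0,0,0]],"rotation":[[0,0,0],[0,0,0],[0,0,0],[0,0,0],[0,0,0],[0,0,0]],"claw":[75,75,75,75,75,75]}' 40
python3 - <<'E'
from bench import *
from h import *
s=snapshot("wrist"); x=sense();print(x["tool_pos"],x["ft_force"],x["finger_gap"])
cv2.imwrite("pics/w13.png",s["frame"][:,:,::-1])
print(proj(s,(612,-184,56)))
E
```

```text
time: 15.85
tool_pos: [598.7, -74.8, 119.6]
tcp_rot: [180.0, -0.2, -179.9]
ft_force: [1.3, -0.4, -0.2]
finger_gap: 75.3
time: 16.45
tool_pos: [611.7, -182.4, 120.6]
tcp_rot: [179.9, -0.1, -179.9]
ft_force: [-0.1, 0.6, -0.2]
finger_gap: 74.9
[ 611.88146366 -182.29034869  120.86648299] [-0.39318113  0.66210574 -0.06377311] 75.03623850189017
(np.float64(318.5139475900254), np.float64(221.8311915505579))
```

View pics/w13.png

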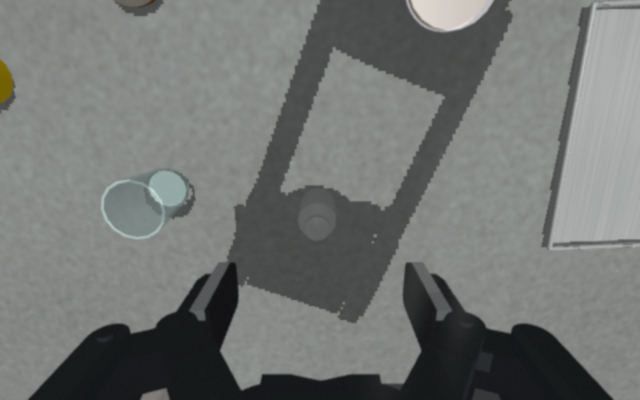

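```bash
python3 - <<'E'
from bench import *
from h import *
f=cv2.imread("pics/w13.png")[170:260,270:370]; f=np.clip((f.astype(float)-40)*2.5,0,255).astype(np.uint8)
cv2.imwrite("pics/w13c.png",cv2.resize(f,None,fx=6,fy=6,interpolation=cv2.INTER_CUBIC))
s=snapshot("wrist")
for p in [(317,228),(317,232)]: print(onz(s,*p,56))
print(proj(s,(612,-183,0)))
E
```

```text
[ 616.71266161 -184.87979373   56.        ]
[ 619.59124412 -184.88144391   56.        ]
(np.float64(319.9067746691691), np.float64(196.39305176453297))
```

View pics/w13c.png

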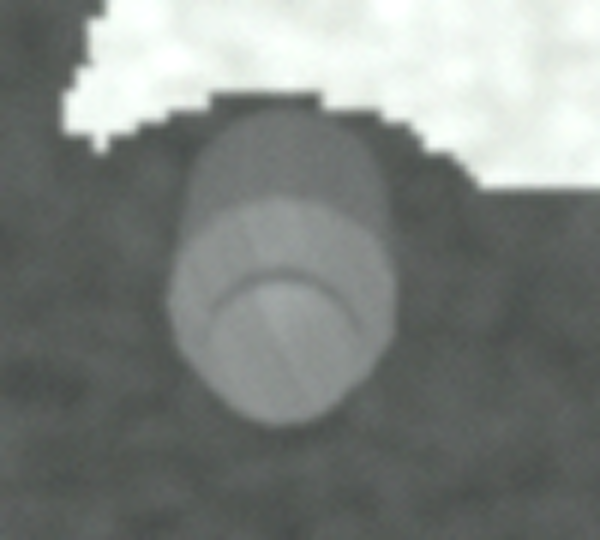

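```bash
python3 -m creep '{"translation":[[-4.7,-2.4,20],[0,0,40],[0,0,30],[0,0,12],[0,0,5],[0,0,0],[0,0,0],[0,0,0],[0,0,0],[0,0,0]],"rotation":[[0,0,0],[0,0,0],[0,0,0],[0,0,0],[0,0,0],[0,0,0],[0,0,0],[0,0,0],[0,0,0],[0,0,0]],"claw":[75,75,75,75,75,60,40,20,20,20]}' 50
python3 - <<'E'
from bench import *
from h import *
s=snapshot("wrist");s=snapshot("wrist"); x=sense();print(x["tool_pos"],x["ft_force"],x["finger_gap"])
cv2.imwrite("pics/w14.png",s["frame"][:,:,::-1])
p=x["tool_pos"];print(proj(s,(p[0],p[1],56)))
E
```

```text
time: 17.55
tool_pos: [618.3, -186.9, 16.6]
tcp_rot: [-179.9, 0.2, -179.9]
ft_force: [-1.0, 1.5, 6.1]
finger_gap: 26.5
[ 618.35684918 -186.95740824   16.6348704 ] [-0.23582871  1.19526967  6.83048859] 26.31518939138815
(np.float64(321.34971743282756), np.float64(325.87117828872033))
```

View pics/w14.png

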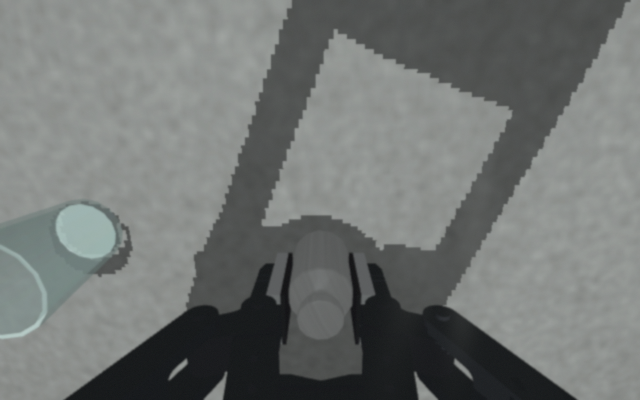

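```bash
python3 -m creep '{"translation":[[0,0,-20],[0,0,-45],[4,25,-15],[9,46,0],[9,46,0],[9,46,0],[9,46,0],[9,46,0],[9,46,0],[9,46,0]],"rotation":[[0,0,0],[0,0,0],[0,0,0],[0,0,0],[0,0,0],[0,0,0],[0,0,0],[0,0,0],[0,0,0],[0,0,0]],"claw":[20,20,20,20,20,20,20,20,20,20]}' 50
python3 -m creep '{"translation":[[9,40,0],[5,13,0],[2,2,0],[0,0,0],[0,0,0]],"rotation":[[0,0,0],[0,0,0],[0,0,0],[0,0,0],[0,0,0]],"claw":[20,20,20,20,20]}' 50
python3 - <<'E'
from bench import *
from h import *
s=snapshot("wrist"); x=sense();print(x["tool_pos"],x["ft_force"],x["finger_gap"])
cv2.imwrite("pics/w15.png",s["frame"][:,:,::-1])
print(proj(s,(531.3,217.5,18)))
E
```

```text
time: 18.65
tool_pos: [548.9, 162.1, 94.9]
tcp_rot: [180.0, 0.1, -179.9]
ft_force: [0.1, -0.1, -1.6]
finger_gap: 26.3
time: 19.15
tool_pos: [533.7, 213.9, 94.3]
tcp_rot: [-180.0, 0.0, 180.0]
ft_force: [0.8, -0.2, -2.0]
finger_gap: 26.3
[533.8196541  213.82514605  94.35122268] [-0.75612132 -0.04135363 -2.40228821] 26.15660895323222
(np.float64(326.24545581238385), np.float64(211.8085173519343))
```

View pics/w15.png

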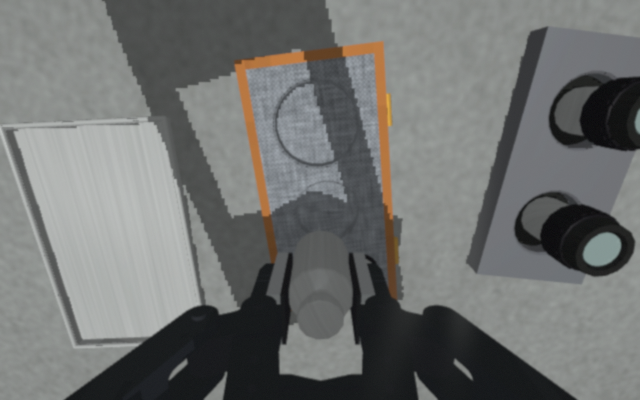

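```bash
python3 - <<'E'
import cv2,numpy as np
f=cv2.imread("pics/w15.png")[70:270,230:410]; f=np.clip((f.astype(float)-30)*2.2,0,255).astype(np.uint8)
cv2.imwrite("pics/w15c.png",cv2.resize(f,None,fx=3,fy=3,interpolation=cv2.INTER_CUBIC))
E
```

```text
(no output)
```

View pics/w15c.png

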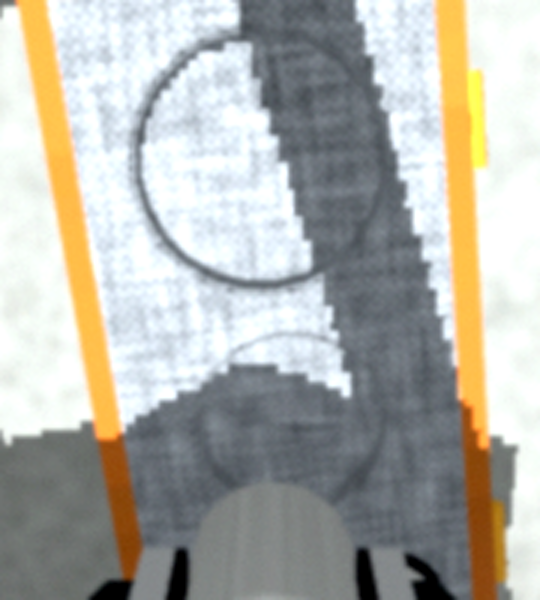

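```bash
python3 -m creep '{"translation":[[0.5,4.5,5],[0,0,20],[0,0,20],[0,0,14],[0,0,6],[0,0,3],[0,0,2],[0,0,0],[0,0,0]],"rotation":[[0,0,0],[0,0,0],[0,0,0],[0,0,0],[0,0,0],[0,0,0],[0,0,0],[0,0,0],[0,0,0]],"claw":[20,20,20,20,20,20,20,20,20]}' 50
python3 - <<'E'
from bench import *
from h import *
s=snapshot("wrist"); x=sense();print(x["tool_pos"],x["ft_force"],x["finger_gap"])
cv2.imwrite("pics/w16.png",s["frame"][:,:,::-1])
f=np.clip((s["frame"][180:380,220:420,::-1].astype(float)-20)*2.2,0,255).astype(np.uint8)
cv2.imwrite("pics/w16c.png",cv2.resize(f,None,fx=3,fy=3,interpolation=cv2.INTER_CUBIC))
E
```

```text
time: 20.1
tool_pos: [533.3, 220.1, 25.1]
tcp_rot: [180.0, 0.1, -179.9]
ft_force: [-0.0, -0.6, -1.8]
finger_gap: 26.3
[533.35111744 220.07782969  25.10027419] [-0.21408797 -0.15028282 -1.68710841] 26.38612846153599
```

View pics/w16c.png

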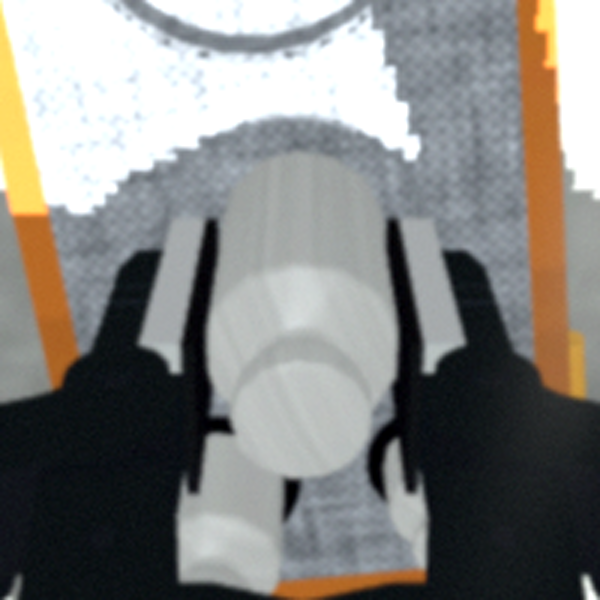

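```bash
python3 -m creep '{"translation":[[0,0,1],[0,0,1],[0,0,0.5],[0,0,0]],"rotation":[[0,0,0],[0,0,0],[0,0,0],[0,0,0]],"claw":[20,20,20,20]}' 50; python3 -m creep '{"translation":[[0,0,0],[0,0,0],[0,0,0],[0,0,0],[0,0,-10],[0,0,-30],[0,0,-45],[0,0,-15],[0,0,0]],"rotation":[[0,0,0],[0,0,0],[0,0,0],[0,0,0],[0,0,0],[0,0,0],[0,0,0],[0,0,0],[0,0,0]],"claw":[32,42,52,58,58,58,58,70,70]}' 50
python3 - <<'E'
from bench import *
from h import *
s=snapshot("wrist"); x=sense();print(x["tool_pos"],x["ft_force"],x["finger_gap"])
cv2.imwrite("pics/w17.png",s["frame"][:,:,::-1])
E
```

```text
time: 20.55
tool_pos: [533.1, 220.0, 22.6]
tcp_rot: [180.0, 0.0, -179.9]
ft_force: [-2.6, 0.1, 4.9]
finger_gap: 26.5
time: 21.45
tool_pos: [535.5, 220.7, 126.6]
tcp_rot: [179.9, 0.4, -179.9]
ft_force: [0.0, 0.6, -0.1]
finger_gap: 70.0
[534.05913665 220.28463218 123.93951425] [ 0.39147908  0.41588785 -0.01872609] 70.10056303280543
```

View pics/w17.png

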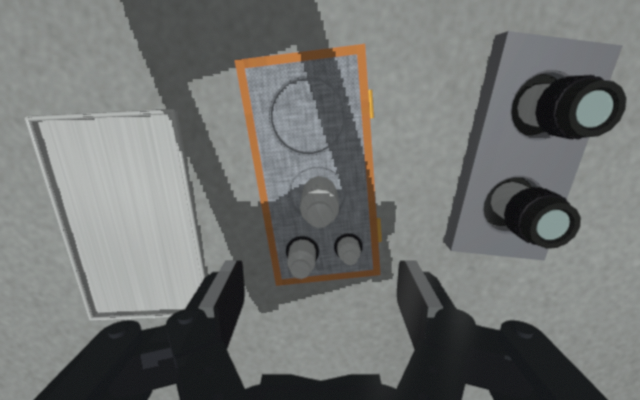

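```bash
python3 -m creep '{"translation":[[5,-25,-10],[7,-47,0],[7,-47,0],[7,-47,0],[7,-47,0],[7,-47,0],[7,-47,0],[7,-47,0],[7,-47,0],[7,-47,0]],"rotation":[[0,0,0],[0,0,0],[0,0,0],[0,0,0],[0,0,0],[0,0,0],[0,0,0],[0,0,0],[0,0,0],[0,0,0]],"claw":[75,75,75,75,75,75,75,75,75,75]}' 50
python3 -m creep '{"translation":[[7,-47,0],[7,-47,0],[7,-45,0],[7,-30,0],[0,-10,0],[0,0,0],[0,0,0],[0,0,0]],"rotation":[[0,0,0],[0,0,0],[0,0,0],[0,0,0],[0,0,0],[0,0,0],[0,0,0],[0,0,0]],"claw":[75,75,75,75,75,75,75,75]}' 50
python3 - <<'E'
from bench import *
from h import *
s=snapshot("wrist"); x=sense();print(x["tool_pos"],x["ft_force"],x["finger_gap"])
cv2.imwrite("pics/w18.png",s["frame"][:,:,::-1])
print(proj(s,(436.6,-407,72)))
f=np.clip((s["frame"][130:330,220:420,::-1].astype(float)-20)*2,0,255).astype(np.uint8)
cv2.imwrite("pics/w18c.png",cv2.resize(f,None,fx=3,fy=3,interpolation=cv2.INTER_CUBIC))
E
```

```text
time: 22.5
tool_pos: [463.6, -229.4, 130.0]
tcp_rot: [179.9, -0.1, -179.9]
ft_force: [1.0, -0.1, 0.9]
finger_gap: 75.1
time: 23.3
tool_pos: [437.8, -405.5, 131.2]
tcp_rot: [179.9, -0.0, -179.8]
ft_force: [0.9, 0.4, -0.5]
finger_gap: 75.0
[ 437.99662076 -405.68058291  131.52428464] [ 0.66071828 -0.11810436  0.17875756] 75.07854938383892
(np.float64(318.6247498053156), np.float64(222.6356805100503))
```

View pics/w18.png

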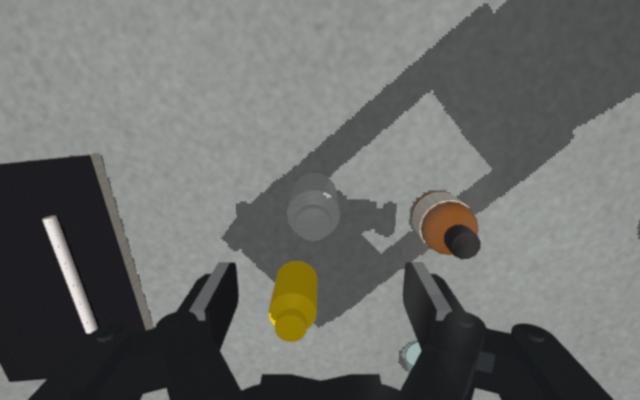

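View pics/w18c.png

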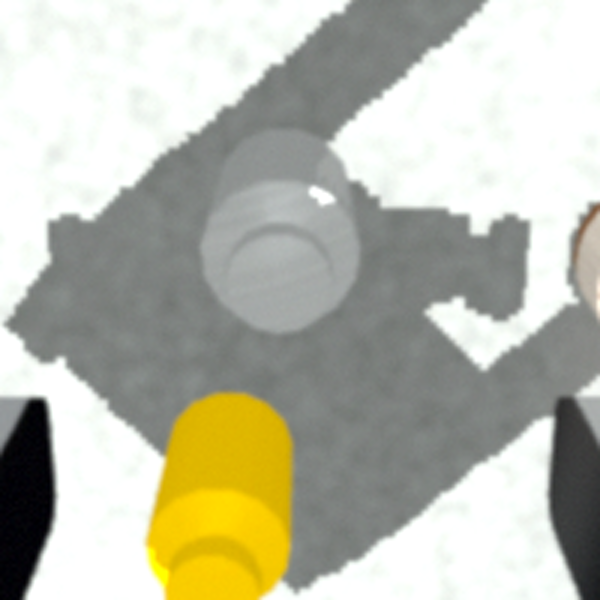

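```bash
python3 -m creep '{"translation":[[0.4,-4.6,20],[0,0,40],[0,0,36],[0,0,14],[0,0,6],[0,0,0],[0,0,0],[0,0,0],[0,0,0],[0,0,0]],"rotation":[[0,0,0],[0,0,0],[0,0,0],[0,0,0],[0,0,0],[0,0,0],[0,0,0],[0,0,0],[0,0,0],[0,0,0]],"claw":[75,75,75,75,75,60,45,30,30,30]}' 60
python3 - <<'E'
from bench import *
from h import *
s=snapshot("wrist");s=snapshot("wrist"); x=sense();print(x["tool_pos"],x["ft_force"],x["finger_gap"])
cv2.imwrite("pics/w19.png",s["frame"][:,:,::-1])
p=x["tool_pos"];print(proj(s,(p[0],p[1],72)))
E
```

```text
time: 24.35
tool_pos: [438.6, -412.9, 18.5]
tcp_rot: [-179.9, 0.2, -179.9]
ft_force: [-0.8, 3.2, 6.3]
finger_gap: 36.7
[ 438.54485127 -412.89737941   18.43769041] [0.88065566 3.71375031 7.32103611] 36.97067372361063
(np.float64(321.15365592083594), np.float64(354.6681631077163))
```

View pics/w19.png

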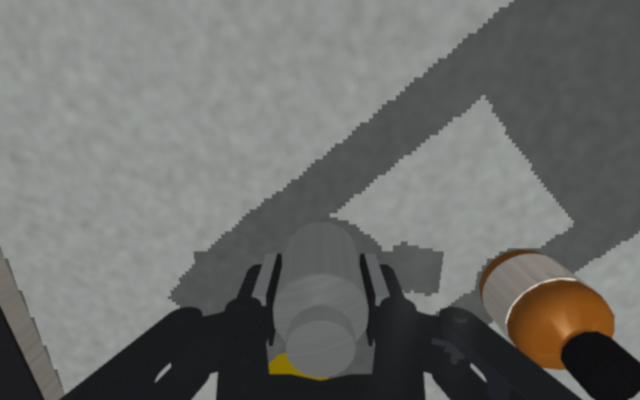

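```bash
python3 -m creep '{"translation":[[0,0,-15],[0,0,-40],[0,0,-45],[-1,20,-5],[-3,44,0],[-3,47,0],[-3,47,0],[-3,47,0],[-3,47,0],[-3,47,0]],"rotation":[[0,0,0],[0,0,0],[0,0,0],[0,0,0],[0,0,0],[0,0,0],[0,0,0],[0,0,0],[0,0,0],[0,0,0]],"claw":[30,30,30,30,30,30,30,30,30,30]}' 60
python3 -m creep '{"translation":[[-3,47,0],[-3,47,0],[-3,47,0],[-3,47,0],[-3,47,0],[0,45,0],[0,30,0],[0,12,0],[0,0,0],[0,0,0]],"rotation":[[0,0,0],[0,0,0],[0,0,0],[0,0,0],[0,0,0],[0,0,0],[0,0,0],[0,0,0],[0,0,0],[0,0,0]],"claw":[30,30,30,30,30,30,30,30,30,30]}' 60
python3 - <<'E'
from bench import *
from h import *
s=snapshot("wrist"); x=sense();print(x["tool_pos"],x["ft_force"],x["finger_gap"])
cv2.imwrite("pics/w20.png",s["frame"][:,:,::-1])
print(proj(s,(471.2,211.2,18)))
f=np.clip((s["frame"][130:330,220:420,::-1].astype(float)-20)*2,0,255).astype(np.uint8)
cv2.imwrite("pics/w20c.png",cv2.resize(f,None,fx=3,fy=3,interpolation=cv2.INTER_CUBIC))
E
```

```text
time: 25.45
tool_pos: [455.5, -111.2, 121.9]
tcp_rot: [-180.0, 0.1, -180.0]
ft_force: [1.0, 0.4, -5.2]
finger_gap: 36.3
time: 26.45
tool_pos: [470.3, 208.5, 121.1]
tcp_rot: [-180.0, 0.0, -179.9]
ft_force: [-1.2, 1.2, -5.1]
finger_gap: 36.2
[470.41317481 208.05791543 120.98016807] [ 0.48546472 -0.14938435 -4.37444843] 36.26481230382411
(np.float64(324.58302263954164), np.float64(204.0404105170516))
```

View pics/w20c.png

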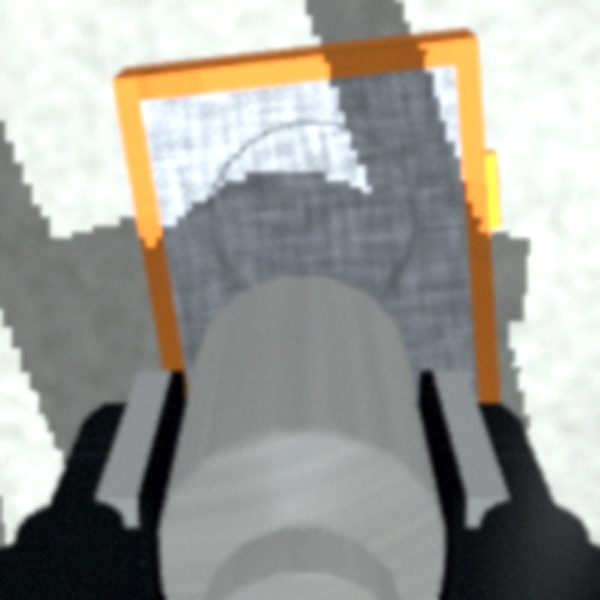

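```bash
python3 -m creep '{"translation":[[-2.5,3,10],[0,0,30],[0,0,25],[0,0,15],[0,0,8],[0,0,4],[0,0,2],[0,0,1],[0,0,0],[0,0,0]],"rotation":[[0,0,0],[0,0,0],[0,0,0],[0,0,0],[0,0,0],[0,0,0],[0,0,0],[0,0,0],[0,0,0],[0,0,0]],"claw":[30,30,30,30,30,30,30,30,30,30]}' 60
python3 - <<'E'
from bench import *
from h import *
s=snapshot("wrist"); x=sense();print(x["tool_pos"],x["ft_force"],x["finger_gap"])
f=np.clip((s["frame"][180:380,220:420,::-1].astype(float)-20)*2,0,255).astype(np.uint8)
cv2.imwrite("pics/w21c.png",cv2.resize(f,None,fx=3,fy=3,interpolation=cv2.INTER_CUBIC))
E
```

```text
time: 27.5
tool_pos: [473.4, 212.4, 26.6]
tcp_rot: [180.0, 0.1, -179.9]
ft_force: [-0.3, 0.7, -5.0]
finger_gap: 36.2
[473.34849527 212.39900891  26.45649218] [ 0.866874   -0.17920794 -4.80106739] 36.17623270924535
```

View pics/w21c.png

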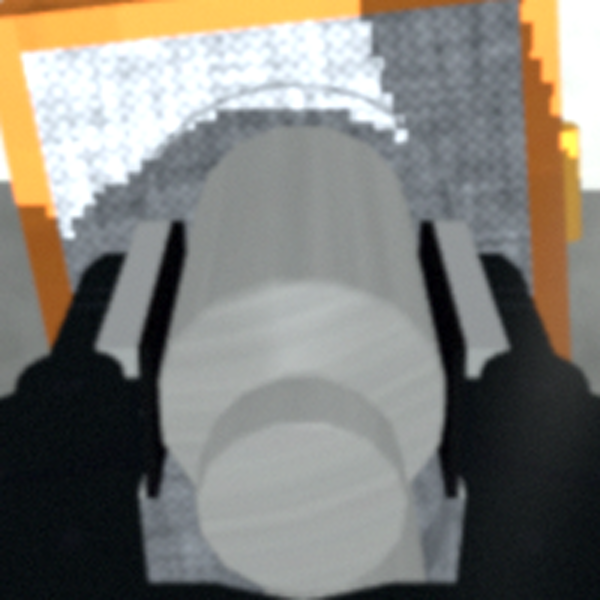

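```bash
python3 -m creep '{"translation":[[0,0,1],[0,0,1],[0,0,0.5],[0,0,0]],"rotation":[[0,0,0],[0,0,0],[0,0,0],[0,0,0]],"claw":[30,30,30,30]}' 60; python3 -m creep '{"translation":[[0,0,0],[0,0,0],[0,0,0],[0,0,0],[0,0,-10],[0,0,-30],[0,0,-45],[0,0,-15],[0,0,0]],"rotation":[[0,0,0],[0,0,0],[0,0,0],[0,0,0],[0,0,0],[0,0,0],[0,0,0],[0,0,0],[0,0,0]],"claw":[42,50,58,65,65,65,65,75,80]}' 60
python3 - <<'E'
from bench import *
from h import *
s=snapshot("wrist"); x=sense();print(x["tool_pos"],x["ft_force"],x["finger_gap"])
cv2.imwrite("pics/w22.png",s["frame"][:,:,::-1])
E
```

```text
time: 27.95
tool_pos: [473.2, 212.3, 24.4]
tcp_rot: [180.0, 0.0, -179.9]
ft_force: [-5.9, -2.2, 6.4]
finger_gap: 36.4
time: 28.85
tool_pos: [475.5, 213.1, 127.7]
tcp_rot: [179.9, 0.4, -179.9]
ft_force: [0.0, 0.7, 0.8]
finger_gap: 79.9
[474.13141449 212.62233753 125.25596031] [0.39867206 0.43721194 0.48003206] 80.04713294603764
```

View pics/w22.png

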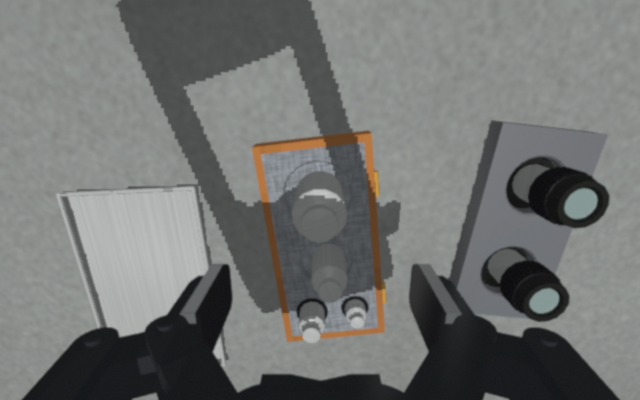

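```bash
python3 -m creep '{"translation":[[2,-30,0],[2,-45,0],[2,-45,0],[2,-45,0],[2,-45,0],[2,-45,0],[2,-35,0],[0,-15,0],[0,-5,0],[0,0,0]],"rotation":[[0,0,0],[0,0,0],[0,0,0],[0,0,0],[0,0,0],[0,0,0],[0,0,0],[0,0,0],[0,0,0],[0,0,0]],"claw":[84,84,84,84,84,84,84,84,84,84]}' 40
python3 -m creep '{"translation":[[0,0,0],[0,0,0],[0,0,0],[0,0,0],[0,0,0],[0,0,0],[0,0,0],[0,0,0],[0,0,0],[0,0,0]],"rotation":[[0,0,0.14],[0,0,0.14],[0,0,0.14],[0,0,0.14],[0,0,0.14],[0,0,0.14],[0,0,0.14],[0,0,0.14],[0,0,0.14],[0,0,0.14]],"claw":[84,84,84,84,84,84,84,84,84,84]}' 40
python3 -m creep '{"translation":[[0,0,0],[0,0,0],[0,0,0],[0,0,0]],"rotation":[[0,0,0.14],[0,0,0.0308],[0,0,0],[0,0,0]],"claw":[84,84,84,84]}' 40
python3 - <<'E'
from bench import *
from h import *
s=snapshot("wrist"); x=sense();print(x["tool_pos"],x["tcp_rot"],x["finger_gap"])
cv2.imwrite("pics/w23.png",s["frame"][:,:,::-1])
print(proj(s,(459.7,-97.7,15)))
hsv=cv2.cvtColor(s["frame"],cv2.COLOR_RGB2HSV); 
t=snapshot("top"); crop(t,"pics/tc3.png",140,145,190,100,4)
E
```

```text
time: 29.9
tool_pos: [458.4, -97.8, 122.1]
tcp_rot: [180.0, -0.1, 180.0]
ft_force: [-0.1, -1.1, 0.4]
finger_gap: 83.9
time: 30.9
tool_pos: [459.0, -96.1, 122.6]
tcp_rot: [-179.9, -0.1, 99.6]
ft_force: [0.2, 0.2, 0.3]
finger_gap: 84.1
time: 31.3
tool_pos: [459.1, -96.8, 122.9]
tcp_rot: [-180.0, -0.0, 90.2]
ft_force: [-0.5, 0.6, -0.2]
finger_gap: 83.9
[459.1446842  -96.98251926 122.98404561] [-1.79972120e+02 -1.77105925e-02  9.02029634e+01] 84.24104589942415
(np.float64(321.8343548376095), np.float64(201.02395237376317))
```

View pics/w23.png

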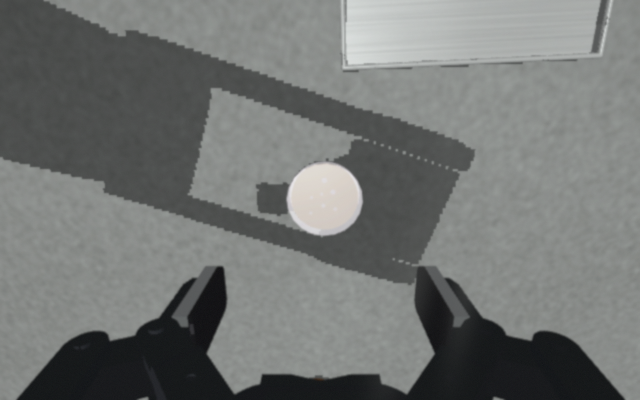

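View pics/tc3.png

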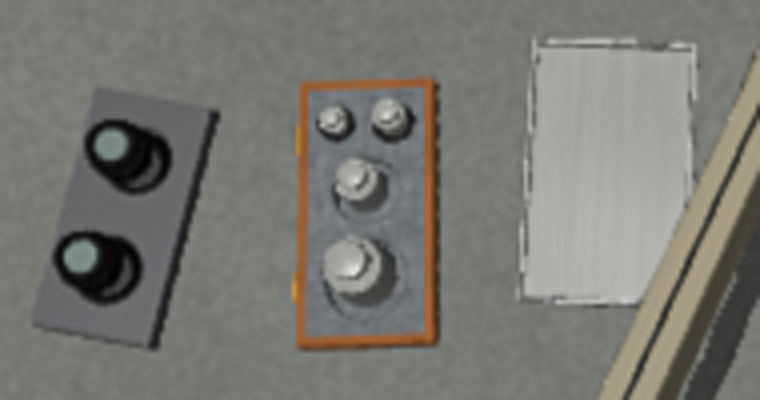

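```bash
python3 -m creep '{"translation":[[0,2.4,20],[0,0,40],[0,0,30],[0,0,15],[0,0,8],[0,0,4],[0,0,0],[0,0,0]],"rotation":[[0,0,0],[0,0,0],[0,0,0],[0,0,0],[0,0,0],[0,0,0],[0,0,0],[0,0,0]],"claw":[84,84,84,80,75,72,72,72]}' 30
python3 - <<'E'
from bench import *
from h import *
s=snapshot("wrist"); x=sense();print(x["tool_pos"],x["ft_force"],x["finger_gap"])
cv2.imwrite("pics/w24.png",s["frame"][:,:,::-1])
E
```

```text
time: 32.2
tool_pos: [462.6, -98.1, 7.4]
tcp_rot: [179.9, 0.0, 90.1]
ft_force: [0.7, -0.1, 0.3]
finger_gap: 71.8
[462.67071965 -98.14499765   7.48765056] [-0.41231862 -0.4612251   0.08750772] 72.31810346710742
```

View pics/w24.png

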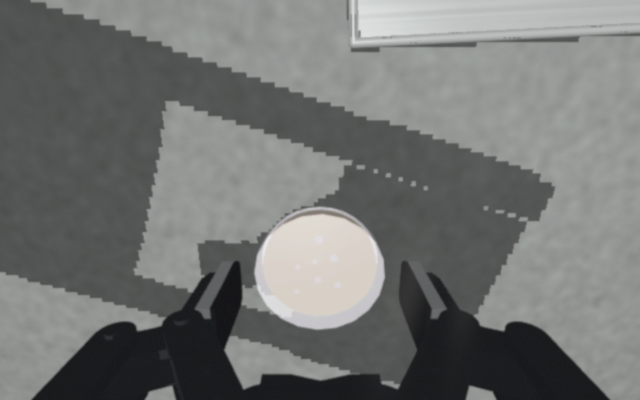

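```bash
python3 - <<'E'
from bench import *
from h import *
s=snapshot("wrist"); p=sense()["tool_pos"];print(p)
for z in (0,8,15): print(z,proj(s,(p[0],p[1],z)), onz(s,320,268,z))
E
```

```text
[462.61257856 -98.10226644   7.42901829]
0 (np.float64(321.17552812721846), np.float64(261.53205416284544)) [ 462.03124801 -101.71835907    0.        ]
8 (np.float64(321.24901910691926), np.float64(269.6421507315654)) [462.01997207 -97.22589763   8.        ]
15 (np.float64(321.31932188942704), np.float64(277.40041382056575)) [462.01010562 -93.29499387  15.        ]
```

```bash
python3 -m creep '{"translation":[[1.5,0,3],[0,0,2],[0,0,0],[0,0,0],[0,0,0],[0,0,0],[0,0,0]],"rotation":[[0,0,0],[0,0,0],[0,0,0],[0,0,0],[0,0,0],[0,0,0],[0,0,0]],"claw":[72,72,66,62,56,56,56]}' 25
python3 - <<'E'
from bench import *
from h import *
s=snapshot("wrist");s=snapshot("wrist"); x=sense();print(x["tool_pos"],x["ft_force"],x["finger_gap"])
cv2.imwrite("pics/w25.png",s["frame"][:,:,::-1])
E
```

```text
time: 33.0
tool_pos: [461.7, -96.3, 1.6]
tcp_rot: [-180.0, -0.0, 90.1]
ft_force: [-2.8, 1.2, 6.3]
finger_gap: 58.7
[461.68468758 -96.30666157   1.57215928] [-2.15324323  0.27983301  5.39345337] 58.52644681075468
```

View pics/w25.png

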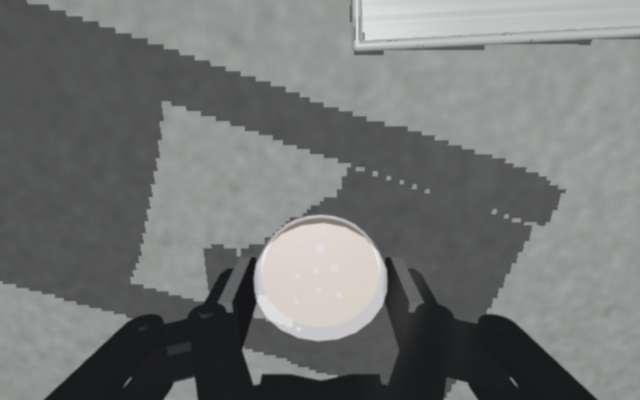

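```bash
python3 -m creep '{"translation":[[0,0,-8],[0,0,-15],[0,0,-20],[15,10,0],[31,20,0],[31,20,0],[31,20,0],[31,20,0],[15,8,0],[0,0,0]],"rotation":[[0,0,0],[0,0,0],[0,0,0],[0,0,0],[0,0,0],[0,0,0],[0,0,0],[0,0,0],[0,0,0],[0,0,0]],"claw":[52,52,52,52,52,52,52,52,52,52]}' 25
python3 - <<'E'
from bench import *
from h import *
s=snapshot("wrist");s=snapshot("wrist"); x=sense();print(x["tool_pos"],x["ft_force"],x["finger_gap"])
cv2.imwrite("pics/w26.png",s["frame"][:,:,::-1])
E
```

```text
time: 34.1
tool_pos: [560.3, 59.5, 44.6]
tcp_rot: [180.0, -0.0, 90.2]
ft_force: [0.1, -0.8, -0.3]
finger_gap: 58.7
[558.9780608   57.49932265  44.11004106] [ 0.08331972 -0.20030442 -0.87682203] 58.598933810642414
```

View pics/w26.png

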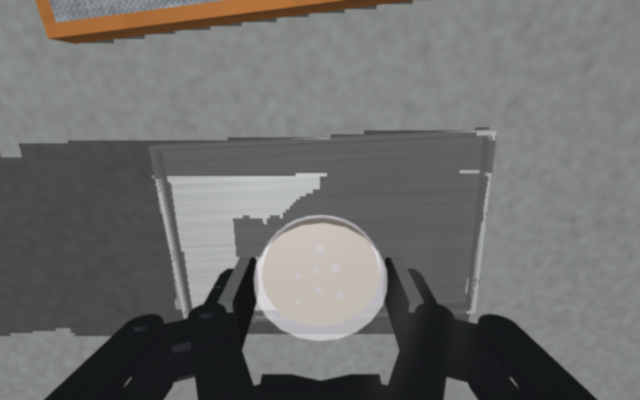

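```bash
python3 -m creep '{"translation":[[0,2,10],[0,0,15],[0,0,8],[0,0,4],[0,0,2],[0,0,0],[0,0,0]],"rotation":[[0,0,0],[0,0,0],[0,0,0],[0,0,0],[0,0,0],[0,0,0],[0,0,0]],"claw":[52,52,52,52,52,52,52]}' 25
python3 - <<'E'
from bench import *
from h import *
s=snapshot("wrist"); x=sense();print(x["tool_pos"],x["ft_force"],x["finger_gap"])
cv2.imwrite("pics/w27.png",s["frame"][:,:,::-1])
E
```

```text
time: 34.9
tool_pos: [561.8, 57.8, 5.7]
tcp_rot: [180.0, 0.0, 90.1]
ft_force: [0.7, -0.5, -0.7]
finger_gap: 58.4
[561.94706308  57.83770525   5.84793622] [1.46787129 0.30385875 0.77387835] 58.66820078481652
```

View pics/w27.png

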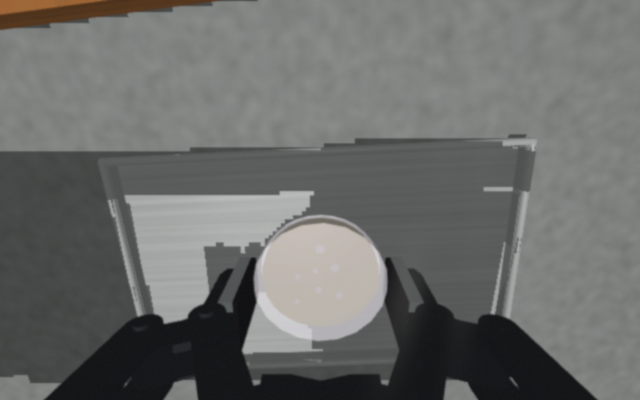

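```bash
python3 -m creep '{"translation":[[0,0,1],[0,0,1],[0,0,0.5],[0,0,0]],"rotation":[[0,0,0],[0,0,0],[0,0,0],[0,0,0]],"claw":[52,52,52,52]}' 25; python3 -m creep '{"translation":[[0,0,0],[0,0,0],[0,0,0],[0,0,0],[0,0,-10],[0,0,-30],[0,0,-40],[0,0,-45],[0,0,0],[0,0,0]],"rotation":[[0,0,0],[0,0,0],[0,0,0],[0,0,0],[0,0,0],[0,0,0],[0,0,0],[0,0,0],[0,0,0],[0,0,0]],"claw":[64,70,76,76,76,76,76,76,76,76]}' 25
python3 - <<'E'
from bench import *
from h import *
s=snapshot("wrist"); x=sense();print(x["tool_pos"],x["ft_force"],x["finger_gap"])
cv2.imwrite("pics/w28.png",s["frame"][:,:,::-1])
t=snapshot("scene"); crop(t,"pics/sc3.png",260,100,190,130,4)
E
```

```text
time: 35.35
tool_pos: [561.8, 57.9, 3.6]
tcp_rot: [180.0, 0.0, 90.1]
ft_force: [-2.5, 0.4, 5.5]
finger_gap: 58.8
time: 36.35
tool_pos: [563.0, 57.8, 130.3]
tcp_rot: [179.7, -0.0, 90.1]
ft_force: [-0.8, -0.2, 0.1]
finger_gap: 76.1
[561.60236367  57.82082773 128.31109234] [-0.98644597 -0.56677981 -0.50420978] 75.88214732866085
```

View pics/w28.png

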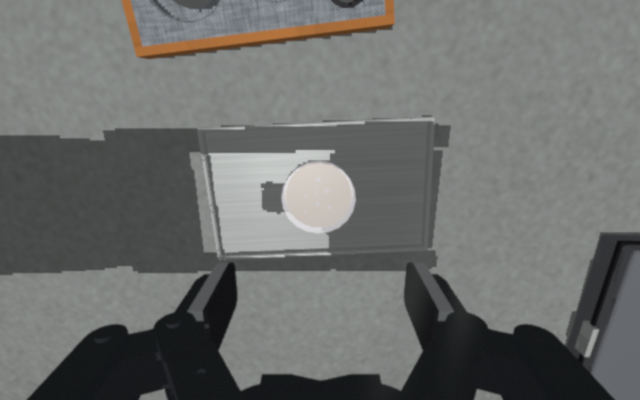

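View pics/sc3.png

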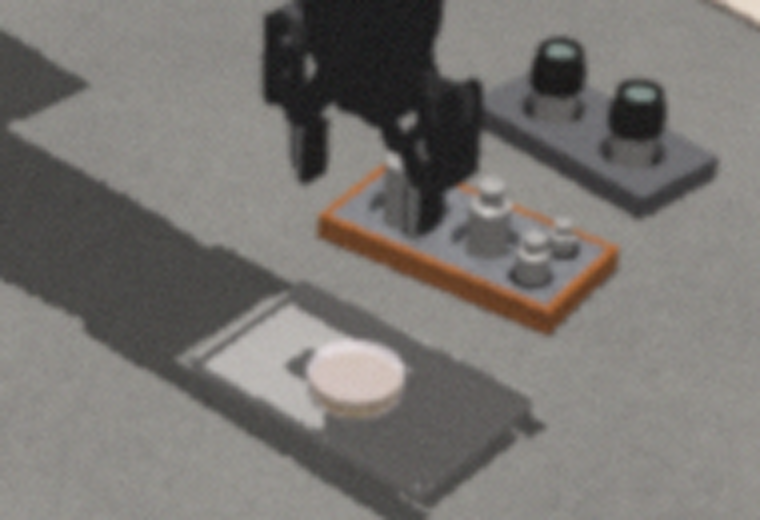

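```bash
python3 -m creep '{"translation":[[-30,-30,-30],[-30,-30,-30],[-30,-30,-20],[0,0,0],[0,0,0],[0,0,0]],"rotation":[[0,0,0],[0,0,0],[0,0,0],[0,0,0],[0,0,0],[0,0,0]],"claw":[76,76,76,76,76,76]}'
python3 - <<'E'
from bench import *
from h import *
t=snapshot("top"); crop(t,"pics/tc4.png",140,145,190,100,4); cv2.imwrite("pics/top4.png",t["frame"][:,:,::-1])
c=lambda u,v:(140+(u+.5)/4-.5,145+(v+.5)/4-.5)
for n,p,z in [("e1",(110,146),63),("e2",(80,255),63),("s body top",(360,180),45),("s knob",(354,174),62),("L knob",(347,260),78)]: print(n,onz(t,*c(*p),z).round(1))
E
```

```text
time: 37.05
tool_pos: [473.3, -29.5, 203.8]
tcp_rot: [-179.8, -0.0, 90.1]
ft_force: [0.7, -0.4, 0.3]
finger_gap: 76.1
e1 [537.  374.8  63. ]
e2 [464.7 382.8  63. ]
s body top [531.8 216.3  45. ]
s knob [531.5 216.7  62. ]
L knob [472.4 210.5  78. ]
```

View pics/tc4.png

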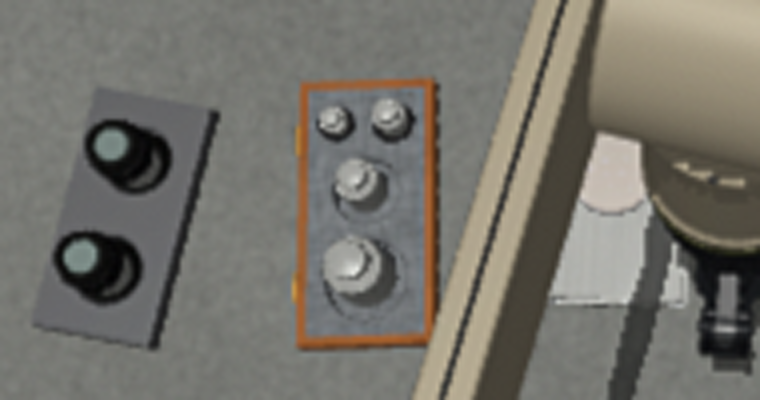

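View pics/top4.png

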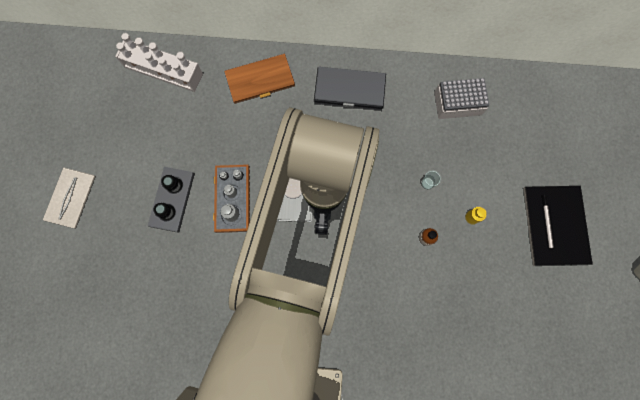

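All pieces measure within about 4 mm of their well centres. The beaker (430,180) and bottle (430,236) haven't moved, and the arm is clear, so I'm handing in.

```bash
python3 -c "
from bench import *
print(hand_in())"
```

```text
the job is handed in; nothing more can be done
None
```

All five things are put away and the job is handed in, at about 37 s of the 128 s allowed. Both eyepieces stand in the holder, eyecups up, and the two weights stand in their own wells of the case. The dish lies flat in the middle of the steel tray, lid up. I set each thing down until light contact showed (3–8 N) before opening the fingers.

- **Eyepieces and weights:** in the last top view all four measured within about 4 mm of their well centres, against the 11 mm allowed.
- **Dish:** the last wrist and scene views show it flat inside the rim. The arm hid most of the tray in the last top view, so the dish position there is not confirmed.
- **Beaker, brown bottle and yellow look-alike:** all stand at their original pixels.
- **What disagreed:** the scene camera placed things 4–10 mm farther out in x than the top camera. The first top-view readings were also about 5 mm off in x for the small weight and 3 mm off in y for the large one. I went by close wrist views for those grasps.

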